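Slide the check plate out from under the cartons and lay it in the reader

TASK

The flat grey check plate is parked in the white stand under a stack of three cartons. Pressing a fingertip on the black rubber pad at its bare front end, with no more than 20 N, slide it out from underneath so that the cartons settle upright and still stacked behind the gate, then pick it up and lay it gently flat in the nest on top of the plate reader. Do not touch the cartons with the robot, and leave everything else on the bench where it is.

Things in the scene. Friction and masses are not known exactly. Their poses are not given: they have to be found in the camera images.
- plate: Flat grey plastic check plate, 150 x 60 x 8 mm (x, y, z), about 0.13 kg, no handle. Origin: centre of its underside; z up; -x is its bare front end, the rest lies under the cartons. It slides easily on the stand (friction about 0.2). In the channel rails flush with its top lie 1.5 mm from either long edge, so it cannot be pinched there. Its front 45 mm hold the black pad.
- plate_front (a point): Where to press: at the height of the plate's top over the middle of the ribbed black rubber pad, 45 x 51 mm, 54 mm from the plate's origin along -x. The pad's own height is not measured: 4.5 mm below to 4.5 mm above this point. It gives 1 mm per 10 N. Friction on it is about 0.37: pressed with 14 to 17 N and moved along the stand's -x it takes the plate along; below 8 to 12 N a finger slips.
- stand: White plastic stand, fixed. Origin: on its underside below the stack's centre; -x is its open front, where the plate comes out. Channel floor 30 mm above the origin, x = -110 to +60 mm, 90 mm wide, with 8 mm high rails along both sides (inner faces y = +-31.5 mm) and a back wall at x = 53 mm. The plate's origin starts near x = -30 mm, y = 0.
- stand_gate (a point): Lower front edge, middle, of the gate: an upright plate across the channel at the stand's x = -58 to -52 mm, from 40.5 to 68 mm above the stand's underside. The plate passes under it with 2.5 mm to spare; the cartons are held back by it. The plate is clear of it when the plate's origin is beyond the stand's x = -135 mm.
- stand_apron (a point): Middle of the apron's top, 30 mm above the bench: a strip 34 mm wide that carries the channel floor on from the stand's x = -110 to -240 mm. This point is at x = -150. A plate with its origin here overhangs both sides by 13 mm, with 30 mm free below, and can be pinched from above across its 60 mm width.
- reader: Flatbed plate reader, cream with a blue foot, 240 x 200 x 40 mm, fixed. Origin: centre of its underside, x along the nest on its top.
- reader_nest (a point): Centre of the nest's bed: a grey strip 30 mm wide along the reader's x, its top 68 mm above the reader's underside. Black end stops (inner faces x = +-78 mm) and four ears (inner faces y = +-33 mm, at x = 57 to 69 mm either way) stand 6 mm higher. The plate goes in lengthwise, either way round, 3 mm free all round; beside the bed 28 mm are free below it.
- carton1: Bottom carton of the stack, 90 x 58 x 15 mm, about 0.1 kg (0.07 to 0.13). Origin: centre of its underside. The cartons settle by the plate's 8 mm when it is gone.
- carton2: Middle carton of the stack, 90 x 58 x 15 mm, about 0.1 kg (0.07 to 0.13). Origin: centre of its underside. The cartons settle by the plate's 8 mm when it is gone.
- carton3: Top carton of the stack, 90 x 58 x 15 mm, about 0.1 kg (0.07 to 0.13). Origin: centre of its underside. The cartons settle by the plate's 8 mm when it is gone.
- jar: Bystander: small clear lidded jar, 44 mm wide, 55 mm high. Origin: centre of its underside.
- reagent: Bystander: amber bottle, 42 mm wide, 95 mm high. Origin: centre of its underside.
- slidebox: Bystander: flat clear box with a white lid, 87 x 82 x 34 mm. Origin: centre of its underside.
- spatula: Bystander: lab spatula lying on the bench, 170 mm long.
- beaker: Bystander: open clear plastic beaker, 60 mm wide, 75 mm high. Origin: centre of its underside.
- calculator: Bystander: flat grey desk calculator, 100 x 150 x 18 mm. Origin: centre of its underside.
- tipbox: Bystander: blue tip box, 120 x 80 x 60 mm. Origin: centre of its underside.
Things that resemble listed ones, but are neither listed nor needed, are in the scene too. What is shaped like the plate but green or red is not meant. What is shaped like the carton2 but red is not meant.

How it is judged:
By the outcome, as a careful person would: the job done as asked, in the order asked, and still so for the second after the job is handed in, with the robot touching nothing.
It also fails if it takes over 64 s, if anything falls off the work surface, if the arm or the gripper's body presses on something with over 40 N, if the wrist force passes 120 N, or if a joint passes its speed limit or range.

ROBOT

A 7-joint arm with a two-finger parallel gripper is mounted at the origin on the work surface. World frame = base frame: x ahead of the robot, y to its left, z up, the work surface at z = 0. Lengths are in m, angles in rad, forces in N, time in s.
With the tool pointing down it reaches from about 0.4 to 0.875 m from the base axis. Payload 6.5 kg.
Tool frame: the origin (TCP) lies midway between the tips of the shut fingers; the grasp point (between the pads) lies 19 mm behind it; z points along the fingers, y is the direction in which the jaws open and shut (so a half turn about z gives the same grasp; the last joint's range is limited). The gripper opens to 85 mm and grips with 20 to 120 N. Pads are 22 mm wide; open, the fingers measure 114 mm over their backs; the gripper's body (76 mm by 85 mm) begins 54 mm behind the grasp point. The pads swing forward as they close: fully open they stand 13 mm farther back than shut.
Start: joints at [1.061, 0.536, -0.004, 1.538, 0.003, 1.067, -0.071], TCP at [0.279, -0.587, 0.206] pointing down, gripper open.
Joint ranges: [-2.7, 2.7], [-0.37, 2.16], [-1.27, 1.26], [0.24, 2.4], [-1.31, 4.45], [0.19, 1.91], [-2.76, 2.76]. Speed limits (rad/s): [2.39, 2.39, 3.14, 3.14, 3.14, 3.14, 3.14].

INTERFACE

Orientations are given as a unit quaternion [x, y, z, w].
In Python, from rig import bot gives the robot as it stands.
- The arm moves only by the tool arm_command, never from a script. Its argument "series" is a list of rows, each an object with "slide": the shift along the tool's x, y, z in cm, a list of three; "yaw": the turn about the tool's z in rad; "grip": the opening, from 0 (shut) to 1 (fully open). In form: [{"slide": [dx, dy, dz], "yaw": yaw, "grip": grip}, ...]. A call has 1 to 12 rows; each row is the pose to reach, as a shift and turn from the pose measured when the call began, along the tool's axes at that moment; what a row does not reach only later rows make up. A row lasts 1/12 s, in which the tool goes at most 41.7 mm and 7.16 degrees, less where a joint would pass 70% of its speed; a pose out of reach is approached as far as the arm can. A call with a gripper value outside its range is refused whole. The fingers move at their own pace and stop on an object; "newtons" is the grip in N (left out, the last holds). Time passes only in rows, so rows that repeat a pose let the fingers close. It gives the time, the measured TCP pose, the force and the opening at its end, in the units of the state.
- bot.get_obs(): the state, without advancing time (a new reading comes with each control period).
- bot.capture(name): name is "scene" or "top" or "wrist"; returns the picture (420x560x3 uint8, red, green, blue); there is no depth.
- bot.camera_model(name): a dict with "fov_y" (degrees; the focal length in pixels is half the picture's height over the tangent of half this angle, whatever the lens; pixels are square), "cx", "cy" (the principal point, pixels), "cam_to_world" (4x4, takes a point from camera to world coordinates). Camera axes: x right, y down, z forward; pixel columns grow to the right and rows downward; lengths in m; the calibration is good to about 2 mm. A picture is of the moment at which its call begins: read the wrist's pose just before it. camera_model takes no time and is no camera call; for the wrist camera it gives the pose at the moment of the call.
- bot.close_job(): hands the job in, once; it reports no verdict.
The state is a dict: "time": time; "joints": joint angles; "joint_vel": joint speeds; "tau": joint torques, N m; "eef_pos": TCP position; "tcp_rot": TCP orientation; "ft_force": force on the tool from outside, world axes, zero at the start; "torque": the same for the moment, N m; "width": finger opening in m.
Only numpy, scipy, OpenCV 4.12 (cv2) and the standard library are available. Lean on these libraries where they do the work, as an engineer would, in place of code of your own. Each camera call takes 0.05 s, during which the arm holds its last target. There are 200 camera calls.

## Working session

There is one attempt and no reset: what is moved stays moved. The work goes in short steps, Python scripts to look and compute and a tool call to move; the robot and the scene stay as the last step left them, time stands still between calls to the robot, and variables do not carry over. Pictures are saved under pics/ and viewed, about 8 in all and at most 12, crops included, and the job is handed in when it is done.

Besides the shell and the picture viewer there is one more tool, called as name([rows], argument=value, ...), one row to a line, values as JSON. arm_command: Moves the arm, as the interface text tells. Its arguments: {"type":"object","properties":{"series":{"type":"array","items":{"type":"object","properties":{"slide":{"type":"array","items":{"type":"number"}},"yaw":{"type":"number"},"grip":{"type":"number"}}}},"newtons":{"type":"number"}},"required":["series"]}

```bash
mkdir -p pics; ls; python3 - <<'E'
from rig import bot
import cv2,numpy as np
a=bot.capture("scene");b=bot.capture("top")
cv2.imwrite("pics/scene.png",a[:,:,::-1]);cv2.imwrite("pics/top.png",b[:,:,::-1])
for n in("scene","top","wrist"):
  m=bot.camera_model(n);print(n,m["fov_y"],m["cx"],m["cy"],np.round(m["cam_to_world"],4).tolist(),[k for k in m])
print(bot.get_obs())
E
```

```text
pics
scene 55.812706074572795 277.9289497670152 211.36993025988025 [[-0.4371, 0.489, -0.7549, 1.4578], [0.8992, 0.2197, -0.3783, 0.4964], [-0.0192, -0.8442, -0.5357, 0.7433], [0.0, 0.0, 0.0, 1.0]] ['fov_y', 'cx', 'cy', 'cam_to_world']
top 49.95982466669986 278.55626056938365 206.63943738219405 [[0.0177, -0.9886, 0.1494, 0.3301], [-0.9998, -0.0186, -0.0045, 0.0025], [0.0073, -0.1493, -0.9888, 1.3431], [0.0, 0.0, 0.0, 1.0]] ['fov_y', 'cx', 'cy', 'cam_to_world']
wrist 60.60079000742852 285.6304616541408 208.7286060414564 [[0.4292, -0.8619, -0.2701, 0.3488], [-0.9032, -0.4098, -0.1278, -0.5547], [-0.0006, 0.2988, -0.9543, 0.3744], [0.0, 0.0, 0.0, 1.0]] ['fov_y', 'cx', 'cy', 'cam_to_world']
{'time': 0.1, 'joints': array([ 1.06078292,  0.53712871, -0.00445551,  1.53878048,  0.00257472,
        1.06730091, -0.07118461]), 'joint_vel': array([ 4.55135109e-04, -2.32258040e-04, -9.41941735e-04, -1.10178596e-03,
       -7.91179304e-04, -1.06337608e-03,  6.85652955e-06]), 'tau': array([ 2.32276550e-03, -5.84567928e+01,  1.05204206e+00, -2.59777987e+01,
        1.26792464e-02,  4.65277219e-03,  3.31934177e-05]), 'eef_pos': array([ 0.27883603, -0.58646874,  0.20557334]), 'tcp_rot': array([ 9.75469418e-01,  2.20133517e-01, -2.20137387e-04, -7.75285879e-04]), 'ft_force': array([ 0.39366271, -0.74584557, -0.41937054]), 'torque': array([ 0.02149328, -0.01103336,  0.00031675]), 'width': 0.08498832883028341}
```

View pics/scene.png

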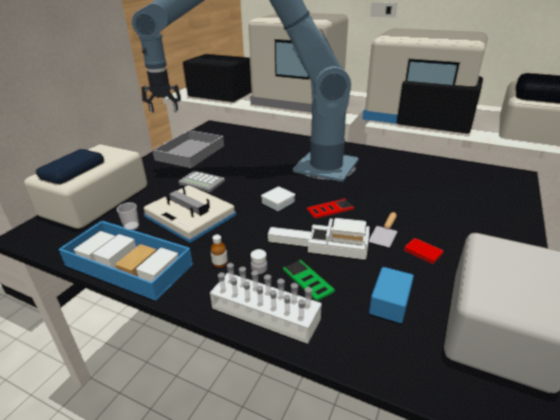

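View pics/top.png

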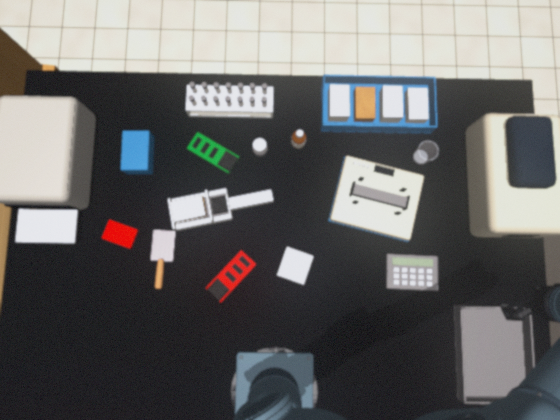

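Candidates for the plate, as top-view pixels:
- grey plate with black pad in the white stand, about (217,205): this is the one wanted
- green plate, (213,152): decoy
- red plate, (231,275): decoy
- red carton, (120,233): decoy carton

The stand's -x runs right along the apron, towards (272,196). The reader nest is at (380,194). I'll check these in an enlarged crop.

```bash
cat > h.py <<'E'
from rig import bot
import cv2,numpy as np
def cam(n):
    m=bot.camera_model(n);return 210/np.tan(np.radians(m["fov_y"]/2)),m["cx"],m["cy"],np.array(m["cam_to_world"])
def ray(c,u,v,z):
    f,cx,cy,T=c;d=T[:3,:3]@np.array([(u-cx)/f,(v-cy)/f,1]);o=T[:3,3];return o+d*(z-o[2])/d[2]
def proj(c,p):
    f,cx,cy,T=c;q=T[:3,:3].T@(np.asarray(p)-T[:3,3]);return np.array([cx+f*q[0]/q[2],cy+f*q[1]/q[2]])
E
python3 - <<'E'
from h import *
a=cv2.imread("pics/top.png")
l=cv2.resize(a[170:240,155:285],None,fx=6,fy=6,interpolation=cv2.INTER_CUBIC)
cv2.imwrite("pics/c1.png",l)
c=cam("top")
for n,u,v,z in[("apron end",272,196,.03),("apron start",232,202,.03),("pad",217,205,.038),("nestL",352,186,.068),("nestR",408,201,.068)]:print(n,ray(c,u,v,z).round(3))
E
```

```text
apron end [0.56  0.016 0.03 ]
apron start [0.54  0.134 0.03 ]
pad [0.529 0.177 0.038]
nestL [ 0.587 -0.214  0.068]
nestR [ 0.546 -0.375  0.068]
```

View pics/c1.png

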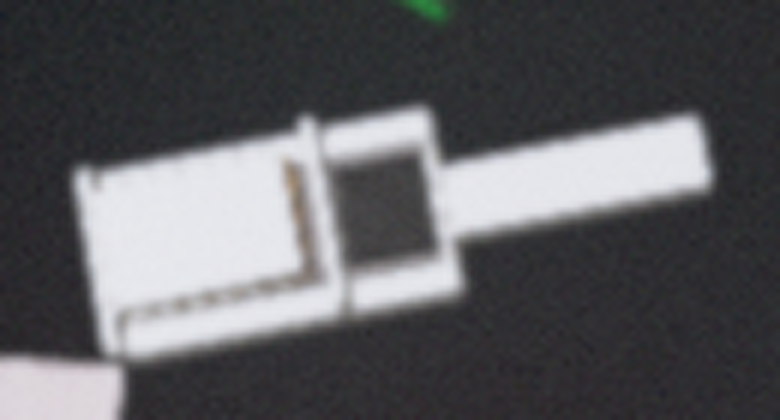

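The crop shows the apron running from (229,203.5) to (272.5,195.5), and the grey plate's black pad in front of the gate at (220,205). The choice holds. Next I'll fly over the reader on the way and take one wrist look there.

arm_command([
  {"slide": [3, -1, -4], "yaw": -0.07, "grip": 1},
  {"slide": [38.4, -14.1, -5], "yaw": -0.88, "grip": 1},
  {"slide": [38.4, -14.1, -5], "yaw": -0.88, "grip": 1},
  {"slide": [38.4, -14.1, -5], "yaw": -0.88, "grip": 1},
  {"slide": [38.4, -14.1, -5], "yaw": -0.88, "grip": 1},
  {"slide": [38.4, -14.1, -5], "yaw": -0.88, "grip": 1},
  {"slide": [38.4, -14.1, -5], "yaw": -0.88, "grip": 1},
  {"slide": [38.4, -14.1, -5], "yaw": -0.88, "grip": 1},
  {"slide": [38.4, -14.1, -5], "yaw": -0.88, "grip": 1},
  {"slide": [38.4, -14.1, -5], "yaw": -0.88, "grip": 1},
  {"slide": [38.4, -14.1, -5], "yaw": -0.88, "grip": 1},
  {"slide": [38.4, -14.1, -5], "yaw": -0.88, "grip": 1},
])

```text
time: 1.1
eef_pos: [0.5679, -0.2893, 0.2555]
tcp_rot: [0.787, 0.618, 0.001, -0.002]
ft_force: [-0.2, -0.5, -0.2]
width: 0.0855
```

arm_command([
  {"slide": [0, 0, 0], "yaw": 0, "grip": 1},
  {"slide": [0, 0, 0], "yaw": 0, "grip": 1},
])

```text
time: 1.27
eef_pos: [0.5671, -0.2898, 0.2549]
tcp_rot: [0.787, 0.617, 0.001, -0.002]
ft_force: [-0.0, 0.2, -0.4]
width: 0.0853
```

```bash
python3 - <<'E'
from h import *
c=cam("wrist");a=bot.capture("wrist");cv2.imwrite("pics/w1.png",a[:,:,::-1]);np.save("w1.npy",c[3])
o=bot.get_obs();print(o["eef_pos"],o["tcp_rot"],o["time"],c[:3])
E
```

```text
[ 0.56688774 -0.29042146  0.25505594] [ 0.78701151  0.6169352   0.00086594 -0.0017589 ] 1.3167 (np.float64(359.36624192400546), 285.6304616541408, 208.7286060414564)
```

View pics/w1.png

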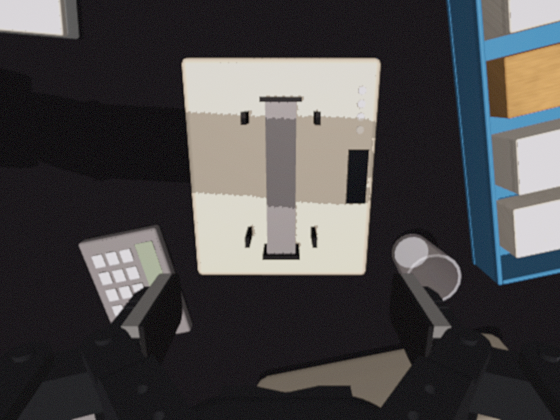

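The wrist view shows the nest bed from about (281,102) to (281,245), with the black end stops and the four ears. I'll measure it with masks.

```bash
python3 - <<'E'
from h import *
a=cv2.imread("pics/w1.png").astype(int);c=cam("wrist")
dark=((a.max(2)<60)*255).astype(np.uint8);dark[:70]=0;dark[265:]=0;dark[:,:205]=0;dark[:,365:]=0
n,l,s,ct=cv2.connectedComponentsWithStats(dark)
for i in range(1,n):
  if s[i,4]>15: print(s[i],ct[i].round(1))
for r in(120,150,180,200,225,240):
  x=np.arange(250,315);g=a[r,250:315]; d=g[:,2]-g[:,0]; print(r,"".join("#" if (q<14) else "." for q in d))
for u,v,z in[(281,101.5,.068),(281.3,246,.068),(281.3,246,.074)]:print(ray(c,u,v,z).round(4))
E
```

```text
[261  98  40   3 120] [280.5  99. ]
[241 112   7  12  72] [244.3 117.8]
[314 112   6  12  68] [316.5 117.7]
[347 150  18  53 906] [355.9 176.7]
[246 227   6  20  78] [248.3 236.8]
[312 228   4  19  65] [313.6 236.7]
[264 244  35  15 201] [281.5 254.9]
120 ................##############################..................#
150 ................#############################....................
180 .................############################....................
200 ................#############################....................
225 .................############################....................
240 #................############################.................###
[ 0.5806 -0.2203  0.068 ]
[ 0.5449 -0.3644  0.068 ]
[ 0.5456 -0.3619  0.074 ]
```

```bash
python3 - <<'E'
from h import *
c=cam("wrist");print(c[3].round(4).tolist())
d=lambda p,q:round(1000*np.linalg.norm(p-q),1)
print("ear spacing top (66)",d(ray(c,248,117.7,.074),ray(c,314,117.7,.074)),"bottom",d(ray(c,252,237,.074),ray(c,312,237,.074)))
print("bed w(30)",[d(ray(c,266,r,.068),ray(c,295,r,.068)) for r in(120,150,200,240)])
a=cv2.imread("pics/w1.png")
hsv=cv2.cvtColor(a,cv2.COLOR_BGR2HSV);m=((a.max(2)>90)*255).astype(np.uint8);m=cv2.morphologyEx(m,cv2.MORPH_OPEN,np.ones((9,9)))
n,l,s,ct=cv2.connectedComponentsWithStats(m);i=l[90,220];cs=cv2.findContours((l==i).astype(np.uint8),0,2)[0];k=max(cs,key=cv2.contourArea)
ap=cv2.approxPolyDP(k,8,True)[:,0];print(ap.tolist(),s[i])
P=[ray(c,*p,.04) for p in ap];print([d(P[j],P[j-1]) for j in range(len(P))])
# straightness of edges
for side in("L","R"):
  print([ (r,int(k[:,0,0][k[:,0,1]==r].min() if side=="L" else k[:,0,0][k[:,0,1]==r].max())) for r in range(65,272,25)])
E
```

```text
[[0.971, -0.2281, -0.0713, 0.586], [-0.239, -0.9274, -0.2876, -0.2176], [-0.0005, 0.2963, -0.9551, 0.4242], [0.0, 0.0, 0.0, 1.0]]
ear spacing top (66) 62.4 bottom 62.7
bed w(30) [np.float64(28.0), np.float64(28.6), np.float64(29.9), np.float64(30.9)]
[[184, 58], [199, 273], [363, 274], [369, 203], [345, 202], [349, 149], [374, 149], [379, 60]] [  182    58   199   217 37832]
[np.float64(193.3), np.float64(236.1), np.float64(194.4), np.float64(87.7), np.float64(26.8), np.float64(58.7), np.float64(26.6), np.float64(87.9)]Traceback (most recent call last):
  File "<stdin>", line 13, in <module>
    return umr_minimum(a, axis, None, out, keepdims, initial, where)
ValueError: zero-size array to reduction operation minimum which has no identity
```

```bash
python3 - <<'E'
from h import *
c=cam("wrist")
E=[ray(c,u,v,.070) for u,v in((248,117.7),(314,117.7),(252,237),(312,237))];print("ears",np.mean(E,0).round(4))
print("bed",((ray(c,280.6,101.5,.068)+ray(c,280.7,244.5,.068))/2).round(4))
Q=[ray(c,u,v,.04) for u,v in((183,58),(199,274),(364,274.5),(379.5,59))];print("outline",np.mean(Q,0).round(4))
for p,q in((E[2],E[0]),(E[3],E[1]),(ray(c,280.6,244.5,.068),ray(c,280.5,101.5,.068)),(Q[1],Q[0]),(Q[2],Q[3]),):
  v=q-p;print(np.degrees(np.arctan2(v[1],v[0])).round(2))
t=cam("top");A=ray(t,272.3,195.4,.03);B=ray(t,229.2,203.6,.03);print(A,B,np.linalg.norm(A-B),np.degrees(np.arctan2(*(B-A)[1::-1])))
E
```

```text
ears [ 0.5627 -0.2942  0.07  ]
bed [ 0.5625 -0.2914  0.068 ]
outline [ 0.5618 -0.2961  0.04  ]
76.37
76.52
75.97
75.91
76.16
[0.5617426  0.01554235 0.03      ] [0.53480586 0.14203597 0.03      ] 0.12932990956855875 102.02153238202901
```

arm_command([
  {"slide": [43.5, -14.6, 3], "yaw": -0.45, "grip": 0},
  {"slide": [43.5, -14.6, 3], "yaw": -0.45, "grip": 0},
  {"slide": [43.5, -14.6, 3], "yaw": -0.45, "grip": 0},
  {"slide": [43.5, -14.6, 3], "yaw": -0.45, "grip": 0},
  {"slide": [43.5, -14.6, 3], "yaw": -0.45, "grip": 0},
  {"slide": [43.5, -14.6, 3], "yaw": -0.45, "grip": 0},
  {"slide": [43.5, -14.6, 3], "yaw": -0.45, "grip": 0},
  {"slide": [43.5, -14.6, 3], "yaw": -0.45, "grip": 0},
  {"slide": [43.5, -14.6, 3], "yaw": -0.45, "grip": 0},
  {"slide": [43.5, -14.6, 3], "yaw": -0.45, "grip": 0},
  {"slide": [43.5, -14.6, 3], "yaw": -0.45, "grip": 0},
  {"slide": [43.5, -14.6, 3], "yaw": -0.45, "grip": 0},
])

```text
time: 2.32
eef_pos: [0.5265, 0.1758, 0.2271]
tcp_rot: [0.626, 0.78, 0.003, -0.003]
ft_force: [-1.2, 0.1, 0.2]
width: 0.0001
```

arm_command([
  {"slide": [0, 0, 0], "yaw": 0, "grip": 0},
  {"slide": [0, 0, 0], "yaw": 0, "grip": 0},
  {"slide": [0, 0, 0], "yaw": 0, "grip": 0},
  {"slide": [0, 0, 0], "yaw": 0, "grip": 0},
])

```text
time: 2.65
eef_pos: [0.5271, 0.1734, 0.2271]
tcp_rot: [0.627, 0.779, 0.003, -0.003]
ft_force: [0.4, 0.0, -0.5]
width: 0.0001
```

```bash
python3 - <<'E'
from h import *
c=cam("wrist");a=bot.capture("wrist");cv2.imwrite("pics/w2.png",a[:,:,::-1])
o=bot.get_obs();print(o["eef_pos"],o["tcp_rot"],o["time"],o["ft_force"],c[3].round(4).tolist(),proj(c,o["eef_pos"]))
E
```

```text
[0.5270791  0.17370321 0.22708464] [ 0.62703998  0.77897557  0.00291174 -0.00307212] 2.7 [-0.41041444  0.71419093  0.14475887] [[0.977, 0.2034, 0.0639, 0.5117], [0.2132, -0.9344, -0.2853, 0.246], [0.0016, 0.2923, -0.9563, 0.3965], [0.0, 0.0, 0.0, 1.0]] [284.30835174 250.06349731]
```

View pics/w2.png

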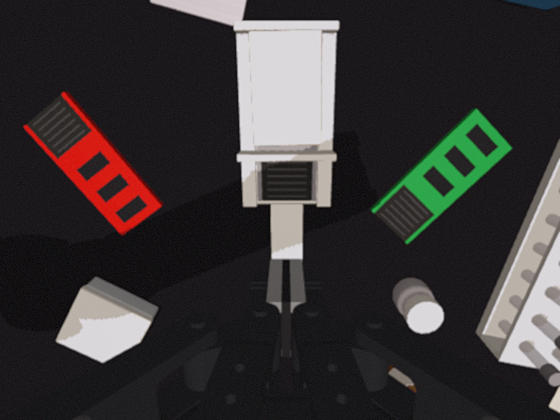

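The wrist view shows the ribbed black pad at columns 262–313, rows 162–200, just in front of the gate (rows 153–161). The channel's front end is at row 206, and the apron runs down column 287.

```bash
python3 - <<'E'
from h import *
c=cam("wrist");a=cv2.imread("pics/w2.png").astype(int);g=a.max(2)
for r in(168,180,195,215,230,245):
  print(r,g[r,236:336:2].tolist())
print("col",g[150:215,288].tolist())
F=lambda u,v,z:ray(c,u,v,z)
for n,u,v,z in[("padfront",287.5,200,.038),("gate low front edge?",287.5,161,.068),("stand end",287,206,.03),("apron",287,250,.03),("standL",243,206,.03),("standR",331,206,.03)]:print(n,F(u,v,z).round(4))
E
```

```text
168 [28, 23, 42, 213, 220, 220, 220, 220, 222, 215, 200, 171, 167, 55, 50, 36, 48, 48, 47, 47, 47, 45, 51, 47, 48, 50, 51, 49, 46, 49, 45, 50, 47, 52, 47, 44, 31, 30, 80, 116, 130, 183, 192, 191, 190, 191, 191, 189, 63, 15]
180 [29, 23, 21, 183, 216, 191, 191, 190, 190, 188, 166, 123, 116, 51, 29, 32, 31, 33, 31, 27, 32, 35, 31, 29, 32, 34, 31, 31, 31, 26, 29, 36, 29, 36, 31, 33, 34, 31, 87, 115, 154, 182, 190, 189, 191, 190, 192, 189, 41, 25]
195 [15, 23, 15, 113, 193, 190, 189, 190, 189, 191, 157, 127, 112, 57, 27, 31, 41, 46, 45, 42, 44, 47, 45, 48, 47, 48, 47, 46, 47, 44, 48, 47, 44, 43, 45, 39, 36, 33, 107, 114, 164, 186, 190, 190, 191, 190, 192, 149, 22, 23]
215 [25, 23, 20, 18, 16, 17, 24, 18, 20, 24, 20, 23, 20, 22, 19, 24, 11, 100, 191, 190, 189, 190, 189, 188, 190, 190, 189, 188, 190, 190, 190, 190, 193, 140, 18, 17, 18, 17, 18, 15, 17, 23, 19, 21, 16, 17, 15, 25, 18, 23]
230 [22, 18, 11, 23, 20, 20, 19, 13, 22, 13, 23, 23, 21, 20, 16, 16, 16, 97, 191, 190, 188, 190, 189, 189, 189, 190, 189, 189, 189, 189, 189, 190, 194, 134, 15, 17, 20, 23, 24, 27, 26, 33, 26, 27, 30, 28, 27, 27, 30, 27]
245 [23, 22, 16, 17, 19, 19, 23, 16, 24, 20, 19, 17, 24, 23, 21, 15, 17, 62, 187, 189, 190, 190, 188, 190, 189, 188, 188, 192, 192, 206, 219, 219, 222, 156, 20, 31, 28, 27, 30, 31, 25, 27, 29, 25, 29, 27, 28, 26, 29, 28]
col [154, 132, 122, 133, 175, 211, 221, 221, 222, 220, 183, 113, 58, 46, 34, 32, 31, 33, 51, 55, 43, 34, 30, 29, 38, 50, 57, 42, 28, 30, 31, 41, 54, 52, 38, 32, 34, 32, 45, 52, 47, 37, 32, 31, 35, 47, 53, 40, 25, 41, 110, 178, 183, 157, 172, 189, 190, 188, 190, 189, 189, 189, 191, 190, 190]
padfront [0.5355 0.1489 0.038 ]
gate low front edge? [0.5255 0.1934 0.068 ]
stand end [0.5369 0.1402 0.03  ]
apron [0.5478 0.0906 0.03  ]
standL [0.4912 0.1302 0.03  ]
standR [0.5827 0.1501 0.03  ]
```

arm_command([
  {"slide": [-0.8, 0.2, 4], "yaw": 0, "grip": 0},
  {"slide": [-0.8, 0.2, 8], "yaw": 0, "grip": 0},
  {"slide": [-0.8, 0.2, 12], "yaw": 0, "grip": 0},
  {"slide": [-0.8, 0.2, 15], "yaw": 0, "grip": 0},
  {"slide": [-0.8, 0.2, 17], "yaw": 0, "grip": 0},
  {"slide": [-0.8, 0.2, 17.5], "yaw": 0, "grip": 0},
  {"slide": [-0.8, 0.2, 17.5], "yaw": 0, "grip": 0},
  {"slide": [-0.8, 0.2, 17.5], "yaw": 0, "grip": 0},
])

```text
time: 3.37
eef_pos: [0.5316, 0.1675, 0.0531]
tcp_rot: [0.627, 0.779, 0.003, -0.003]
ft_force: [1.0, 0.3, 0.2]
width: -0.0001
```

arm_command([
  {"slide": [0, 0, 0.2], "yaw": 0, "grip": 0},
  {"slide": [0, 0, 0.4], "yaw": 0, "grip": 0},
  {"slide": [0, 0, 0.6], "yaw": 0, "grip": 0},
  {"slide": [0, 0, 0.6], "yaw": 0, "grip": 0},
])

```text
time: 3.7
eef_pos: [0.5318, 0.1675, 0.0474]
tcp_rot: [0.628, 0.779, 0.004, -0.002]
ft_force: [-0.4, -0.2, 0.5]
width: -0.0001
```

arm_command([
  {"slide": [0, 0, 0.1], "yaw": 0, "grip": 0},
  {"slide": [0, 0, 0.2], "yaw": 0, "grip": 0},
  {"slide": [0, 0, 0.3], "yaw": 0, "grip": 0},
  {"slide": [0, 0, 0.3], "yaw": 0, "grip": 0},
])

```text
time: 4.03
eef_pos: [0.5317, 0.1675, 0.0442]
tcp_rot: [0.627, 0.779, 0.004, -0.002]
ft_force: [-0.2, -0.2, 0.7]
width: -0.0001
```

arm_command([
  {"slide": [0, 0, 0.1], "yaw": 0, "grip": 0},
  {"slide": [0, 0, 0.1], "yaw": 0, "grip": 0},
])

```text
time: 4.2
eef_pos: [0.5316, 0.1675, 0.043]
tcp_rot: [0.627, 0.779, 0.003, -0.003]
ft_force: [-0.8, 0.2, 0.4]
width: 0.0001
```

arm_command([
  {"slide": [0, 0, 0.1], "yaw": 0, "grip": 0},
  {"slide": [0, 0, 0.1], "yaw": 0, "grip": 0},
])

```text
time: 4.37
eef_pos: [0.5314, 0.1674, 0.0418]
tcp_rot: [0.627, 0.779, 0.003, -0.003]
ft_force: [-0.1, -0.7, -0.0]
width: 0.0002
```

arm_command([
  {"slide": [0, 0, 0.1], "yaw": 0, "grip": 0},
  {"slide": [0, 0, 0.1], "yaw": 0, "grip": 0},
])

```text
time: 4.53
eef_pos: [0.5313, 0.1674, 0.0407]
tcp_rot: [0.627, 0.779, 0.003, -0.003]
ft_force: [0.3, -0.6, 0.0]
width: 0.0002
```

arm_command([
  {"slide": [0, 0, 0.07], "yaw": 0, "grip": 0},
  {"slide": [0, 0, 0.07], "yaw": 0, "grip": 0},
])

```text
time: 4.7
eef_pos: [0.5312, 0.1673, 0.0398]
tcp_rot: [0.627, 0.779, 0.003, -0.003]
ft_force: [-0.2, 0.1, -0.2]
width: -0.0001
```

arm_command([
  {"slide": [0, 0, 0.08], "yaw": 0, "grip": 0},
  {"slide": [0, 0, 0.08], "yaw": 0, "grip": 0},
])

```text
time: 4.87
eef_pos: [0.5311, 0.1673, 0.0389]
tcp_rot: [0.627, 0.779, 0.003, -0.003]
ft_force: [-0.4, -0.5, -0.3]
width: -0.0002
```

arm_command([
  {"slide": [0, 0, 0.06], "yaw": 0, "grip": 0},
  {"slide": [0, 0, 0.06], "yaw": 0, "grip": 0},
])

```text
time: 5.03
eef_pos: [0.531, 0.1673, 0.0381]
tcp_rot: [0.627, 0.779, 0.003, -0.003]
ft_force: [-0.1, 0.7, 0.1]
width: -0.0
```

arm_command([
  {"slide": [0, 0, 0.06], "yaw": 0, "grip": 0},
  {"slide": [0, 0, 0.06], "yaw": 0, "grip": 0},
])

```text
time: 5.2
eef_pos: [0.531, 0.1673, 0.0374]
tcp_rot: [0.627, 0.779, 0.003, -0.003]
ft_force: [0.9, 0.4, -0.8]
width: 0.0006
```

arm_command([
  {"slide": [0, 0, 0.06], "yaw": 0, "grip": 0},
  {"slide": [0, 0, 0.06], "yaw": 0, "grip": 0},
])

```text
time: 5.37
eef_pos: [0.5309, 0.1673, 0.0368]
tcp_rot: [0.627, 0.779, 0.003, -0.003]
ft_force: [0.8, 0.4, 0.9]
width: 0.0
```

arm_command([
  {"slide": [0, 0, 0.06], "yaw": 0, "grip": 0},
  {"slide": [0, 0, 0.06], "yaw": 0, "grip": 0},
])

```text
time: 5.53
eef_pos: [0.5308, 0.1672, 0.036]
tcp_rot: [0.627, 0.779, 0.003, -0.003]
ft_force: [-0.4, -0.3, 0.1]
width: -0.0002
```

arm_command([
  {"slide": [0, 0, 0.06], "yaw": 0, "grip": 0},
  {"slide": [0, 0, 0.06], "yaw": 0, "grip": 0},
])

```text
time: 5.7
eef_pos: [0.5307, 0.1672, 0.0353]
tcp_rot: [0.627, 0.779, 0.003, -0.003]
ft_force: [-0.2, -0.8, -0.0]
width: -0.0002
```

arm_command([
  {"slide": [0, 0, 0.06], "yaw": 0, "grip": 0},
  {"slide": [0, 0, 0.06], "yaw": 0, "grip": 0},
])

```text
time: 5.87
eef_pos: [0.5307, 0.1672, 0.0346]
tcp_rot: [0.627, 0.779, 0.003, -0.003]
ft_force: [-0.1, 0.0, -0.3]
width: 0.0002
```

arm_command([
  {"slide": [0, 0, 0.06], "yaw": 0, "grip": 0},
  {"slide": [0, 0, 0.06], "yaw": 0, "grip": 0},
])

```text
time: 6.03
eef_pos: [0.5306, 0.1671, 0.0339]
tcp_rot: [0.627, 0.779, 0.003, -0.003]
ft_force: [0.2, -0.3, -1.6]
width: 0.0004
```

arm_command([
  {"slide": [0, 0, 0.04], "yaw": 0, "grip": 0},
  {"slide": [0, 0, 0.04], "yaw": 0, "grip": 0},
])

```text
time: 6.2
eef_pos: [0.5305, 0.1671, 0.0334]
tcp_rot: [0.627, 0.779, 0.003, -0.003]
ft_force: [0.2, 0.2, 0.4]
width: -0.0002
```

arm_command([
  {"slide": [0, 0, 0.05], "yaw": 0, "grip": 0},
  {"slide": [0, 0, 0.05], "yaw": 0, "grip": 0},
])

```text
time: 6.37
eef_pos: [0.5305, 0.1671, 0.0328]
tcp_rot: [0.627, 0.779, 0.002, -0.003]
ft_force: [0.4, -0.5, -0.1]
width: 0.0001
```

arm_command([
  {"slide": [0, 0, 0.05], "yaw": 0, "grip": 0},
  {"slide": [0, 0, 0.05], "yaw": 0, "grip": 0},
])

```text
time: 6.53
eef_pos: [0.5304, 0.1671, 0.0322]
tcp_rot: [0.627, 0.779, 0.002, -0.003]
ft_force: [0.6, 0.5, -0.5]
width: 0.0001
```

arm_command([
  {"slide": [0, 0, 0.05], "yaw": 0, "grip": 0},
  {"slide": [0, 0, 0.05], "yaw": 0, "grip": 0},
])

```text
time: 6.7
eef_pos: [0.5303, 0.1671, 0.0317]
tcp_rot: [0.627, 0.779, 0.002, -0.003]
ft_force: [1.2, 0.0, 0.0]
width: -0.0001
```

Still no contact, even below the lowest pad height, so I'll look from close by.

```bash
python3 - <<'E'
from h import *
w=bot.capture("wrist");s=bot.capture("scene")
cv2.imwrite("pics/w3.png",w[:,:,::-1]);cv2.imwrite("pics/s3.png",s[:,:,::-1])
c=cam("wrist");p=bot.get_obs()["eef_pos"];print(proj(c,p),proj(cam("scene"),p))
u,v=map(int,proj(cam("scene"),p))
k=cv2.resize(s[v-50:v+30,u-50:u+50],(500,400),interpolation=cv2.INTER_CUBIC)
cv2.imwrite("pics/m3.png",np.hstack([cv2.resize(w[:400,130:430],(300,400)),k])[:,:,::-1])
E
```

```text
[284.27219399 250.52798229] [318.32352273 235.97827998]
```

View pics/m3.png

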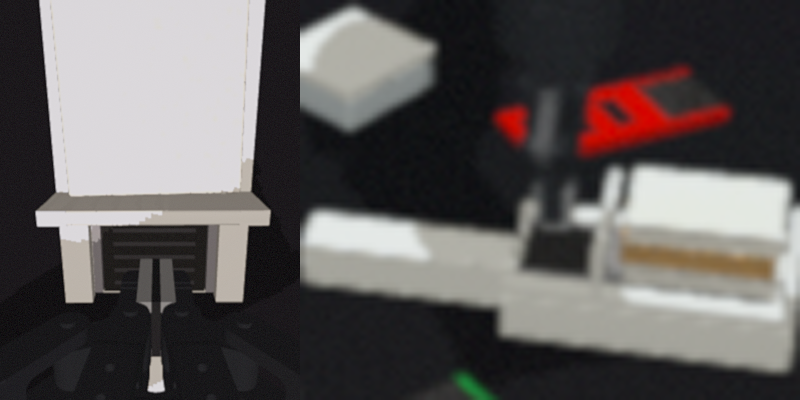

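The fingertip is centred over the pad at about (157,260) in the crop and has not reached it yet. The pad seems to sit low, so I'll keep going down in small steps.

arm_command([
  {"slide": [0, 0, 0.05], "yaw": 0, "grip": 0},
  {"slide": [0, 0, 0.05], "yaw": 0, "grip": 0},
])

```text
time: 6.97
eef_pos: [0.5304, 0.1671, 0.0312]
tcp_rot: [0.627, 0.779, 0.002, -0.003]
ft_force: [0.1, -0.4, 0.2]
width: 0.0002
```

arm_command([
  {"slide": [0, 0, 0.05], "yaw": 0, "grip": 0},
  {"slide": [0, 0, 0.05], "yaw": 0, "grip": 0},
])

```text
time: 7.13
eef_pos: [0.5303, 0.1671, 0.0306]
tcp_rot: [0.627, 0.779, 0.002, -0.003]
ft_force: [0.4, 0.0, -0.5]
width: -0.0001
```

arm_command([
  {"slide": [0, 0, 0.05], "yaw": 0, "grip": 0},
  {"slide": [0, 0, 0.05], "yaw": 0, "grip": 0},
])

```text
time: 7.3
eef_pos: [0.5302, 0.167, 0.03]
tcp_rot: [0.627, 0.779, 0.002, -0.003]
ft_force: [0.4, 0.5, -0.9]
width: -0.0002
```

arm_command([
  {"slide": [0, 0, 0.05], "yaw": 0, "grip": 0},
  {"slide": [0, 0, 0.05], "yaw": 0, "grip": 0},
])

```text
time: 7.47
eef_pos: [0.5302, 0.167, 0.0294]
tcp_rot: [0.627, 0.779, 0.002, -0.003]
ft_force: [-0.0, -0.5, 0.3]
width: 0.0002
```

arm_command([
  {"slide": [0, 0, 0.05], "yaw": 0, "grip": 0},
  {"slide": [0, 0, 0.05], "yaw": 0, "grip": 0},
])

```text
time: 7.63
eef_pos: [0.5301, 0.167, 0.0288]
tcp_rot: [0.627, 0.779, 0.002, -0.003]
ft_force: [-0.8, -0.6, 0.4]
width: -0.0002
```

```bash
python3 - <<'E'
from rig import bot
o=bot.get_obs();print(o["ft_force"],o["torque"],o["tau"],o["eef_pos"])
E
```

```text
[-0.79184581 -0.59280223  0.4066255 ] [-0.00390525 -0.03577299 -0.01374293] [-2.02634273e-02 -5.48252749e+01 -6.15620166e+00 -1.69661218e+01
 -5.25600728e-03 -3.21028568e-02 -4.65933670e-03] [0.53010257 0.16697473 0.0287622 ]
```

```bash
python3 - <<'E'
from h import *
a=cv2.imread("pics/w3.png").astype(int).max(2)
for col in(240,250,325,330):print(col,[int(x) for x in a[215:310:1,col]])
print("rows"); 
for r in (285,298):print(r,a[r,180:390:3].tolist())
c=cam("wrist")
for r in(285,290,302):
  for z in(.02,.03,.038):print(r,z,ray(c,286,r,z).round(4))
E
```

```text
240 [220, 220, 219, 219, 219, 219, 221, 221, 222, 218, 163, 77, 37, 36, 34, 26, 32, 31, 31, 33, 30, 32, 31, 30, 28, 30, 33, 28, 33, 28, 34, 33, 32, 34, 29, 32, 32, 35, 31, 33, 29, 34, 34, 31, 31, 33, 30, 35, 38, 35, 34, 30, 29, 28, 27, 25, 30, 29, 30, 26, 33, 28, 29, 34, 34, 30, 32, 36, 32, 28, 30, 34, 34, 25, 28, 88, 151, 122, 59, 12, 16, 17, 22, 19, 22, 16, 23, 21, 25, 15, 21, 20, 20, 16, 19]
250 [220, 219, 220, 219, 219, 220, 220, 221, 222, 217, 162, 70, 27, 40, 51, 52, 52, 42, 34, 28, 33, 30, 35, 32, 30, 30, 37, 48, 50, 53, 48, 34, 28, 31, 30, 32, 32, 27, 31, 32, 47, 48, 52, 50, 34, 28, 31, 29, 33, 32, 33, 32, 32, 46, 49, 49, 43, 38, 30, 34, 32, 33, 32, 30, 32, 40, 47, 47, 48, 39, 34, 34, 34, 31, 27, 45, 74, 54, 32, 25, 24, 29, 24, 30, 26, 26, 22, 29, 26, 30, 20, 26, 20, 25, 24]
325 [189, 188, 189, 189, 187, 187, 188, 188, 179, 139, 76, 33, 33, 38, 44, 48, 47, 38, 35, 28, 32, 27, 30, 26, 29, 34, 33, 36, 39, 40, 41, 34, 31, 36, 32, 34, 30, 31, 32, 32, 30, 39, 36, 33, 36, 32, 34, 33, 28, 29, 29, 28, 30, 35, 34, 33, 32, 31, 33, 31, 26, 31, 34, 28, 36, 33, 30, 34, 33, 29, 30, 32, 31,
[... 698 characters left out ...]
29, 33, 28, 28, 31, 103, 110, 112, 106, 189, 187, 186, 188, 187, 187, 187, 188, 187, 24, 24, 19, 18, 20]
298 [23, 19, 17, 24, 18, 111, 189, 189, 187, 187, 187, 187, 188, 188, 155, 20, 25, 17, 17, 22, 19, 19, 17, 24, 27, 25, 25, 28, 25, 85, 90, 90, 89, 91, 24, 23, 25, 85, 90, 89, 90, 91, 35, 19, 25, 26, 30, 29, 23, 17, 22, 19, 19, 22, 20, 128, 188, 187, 187, 188, 189, 188, 188, 189, 154, 15, 15, 18, 16, 15]
285 0.02 [0.5362 0.1431 0.02  ]
285 0.03 [0.535  0.1486 0.03  ]
285 0.038 [0.5341 0.1529 0.038 ]
290 0.02 [0.5369 0.1401 0.02  ]
290 0.03 [0.5356 0.1457 0.03  ]
290 0.038 [0.5347 0.1501 0.038 ]
302 0.02 [0.5385 0.1327 0.02  ]
302 0.03 [0.5372 0.1387 0.03  ]
302 0.038 [0.5361 0.1435 0.038 ]
```

arm_command([
  {"slide": [0, 0, 0.08], "yaw": 0, "grip": 0},
  {"slide": [0, 0, 0.08], "yaw": 0, "grip": 0},
])

```text
time: 7.8
eef_pos: [0.53, 0.167, 0.0278]
tcp_rot: [0.627, 0.779, 0.002, -0.003]
ft_force: [0.5, 0.1, -0.3]
width: -0.0
```

arm_command([
  {"slide": [0, 0, 0.08], "yaw": 0, "grip": 0},
  {"slide": [0, 0, 0.08], "yaw": 0, "grip": 0},
])

```text
time: 7.97
eef_pos: [0.5299, 0.1669, 0.0269]
tcp_rot: [0.627, 0.779, 0.002, -0.003]
ft_force: [-0.2, 0.3, 0.2]
width: -0.0001
```

arm_command([
  {"slide": [0, 0, 0.08], "yaw": 0, "grip": 0},
  {"slide": [0, 0, 0.08], "yaw": 0, "grip": 0},
])

```text
time: 8.13
eef_pos: [0.5299, 0.1669, 0.026]
tcp_rot: [0.627, 0.779, 0.002, -0.003]
ft_force: [0.9, -0.4, -0.7]
width: 0.0002
```

arm_command([
  {"slide": [0, 0, 0.08], "yaw": 0, "grip": 0},
  {"slide": [0, 0, 0.08], "yaw": 0, "grip": 0},
])

```text
time: 8.3
eef_pos: [0.5297, 0.1668, 0.025]
tcp_rot: [0.627, 0.779, 0.002, -0.004]
ft_force: [-0.2, -1.4, 0.6]
width: 0.0002
```

```bash
python3 - <<'E'
from h import *
w=bot.capture("wrist");s=bot.capture("scene")
cv2.imwrite("pics/w4.png",w[:,:,::-1]);cv2.imwrite("pics/s4.png",s[:,:,::-1])
p=bot.get_obs()["eef_pos"];print(bot.get_obs()["ft_force"],proj(cam("wrist"),p),proj(cam("scene"),p))
k=cv2.resize(s[190:260,285:345],(480,560),interpolation=cv2.INTER_CUBIC)
cv2.imwrite("pics/m4.png",np.hstack([cv2.resize(np.clip(w[200:340,246:326].astype(int)*2,0,255).astype(np.uint8),(320,560),interpolation=cv2.INTER_CUBIC),np.clip(k.astype(int)*2,0,255).astype(np.uint8)])[:,:,::-1])
E
```

```text
[ 0.28640404  0.59216775 -0.34970549] [284.31663038 250.54135341] [318.25327966 237.61187297]
```

View pics/m4.png

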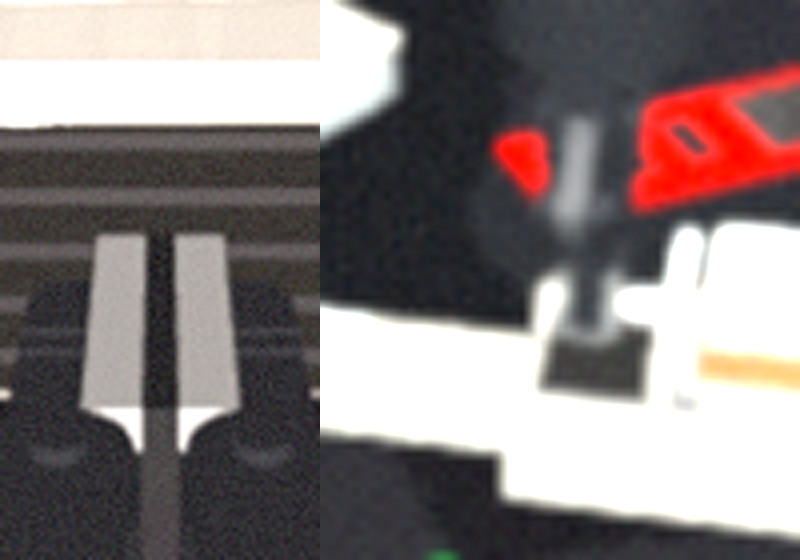

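```bash
python3 - <<'E'
from h import *
from scipy.spatial.transform import Rotation as R
o=bot.get_obs();p=o["eef_pos"];M=R.from_quat(o["tcp_rot"]).as_matrix();w=cam("wrist");s=cam("scene")
for h in(0,5,10,15,20):
  print(h,[proj(w,p+M@np.array([x,0,-h])/1e3).round(1).tolist() for x in(11,5,0)],proj(s,p+M@np.array([0,0,-h])/1e3).round(1))
E
```

```text
0 [[284.3, 230.4], [284.3, 241.5], [284.3, 250.5]] [318.3 237.6]
5 [[284.3, 234.1], [284.3, 245.4], [284.3, 254.7]] [318.3 236.3]
10 [[284.2, 237.9], [284.3, 249.5], [284.3, 259.0]] [318.3 234.9]
15 [[284.2, 242.0], [284.2, 253.9], [284.2, 263.6]] [318.4 233.6]
20 [[284.2, 246.3], [284.2, 258.5], [284.2, 268.5]] [318.4 232.3]
```

The visible tip sits roughly 10–15 mm above the reported TCP, so contact should be close. Continuing down with the force check.

arm_command([
  {"slide": [0, 0, 0.08], "yaw": 0, "grip": 0},
  {"slide": [0, 0, 0.08], "yaw": 0, "grip": 0},
])

```text
time: 8.57
eef_pos: [0.5297, 0.1668, 0.0242]
tcp_rot: [0.627, 0.779, 0.002, -0.004]
ft_force: [-0.3, -0.0, -0.4]
width: -0.0001
```

arm_command([
  {"slide": [0, 0, 0.08], "yaw": 0, "grip": 0},
  {"slide": [0, 0, 0.08], "yaw": 0, "grip": 0},
])

```text
time: 8.73
eef_pos: [0.5296, 0.1668, 0.0232]
tcp_rot: [0.627, 0.779, 0.002, -0.004]
ft_force: [-0.8, 0.5, -0.0]
width: 0.0
```

arm_command([
  {"slide": [0, 0, 0.08], "yaw": 0, "grip": 0},
  {"slide": [0, 0, 0.08], "yaw": 0, "grip": 0},
])

```text
time: 8.9
eef_pos: [0.5295, 0.1668, 0.0223]
tcp_rot: [0.627, 0.779, 0.002, -0.004]
ft_force: [0.2, -1.0, 0.2]
width: 0.0004
```

arm_command([
  {"slide": [0, 0, 0.07], "yaw": 0, "grip": 0},
  {"slide": [0, 0, 0.07], "yaw": 0, "grip": 0},
])

```text
time: 9.07
eef_pos: [0.5294, 0.1667, 0.0214]
tcp_rot: [0.627, 0.779, 0.002, -0.004]
ft_force: [0.3, 0.6, 0.0]
width: 0.0002
```

arm_command([
  {"slide": [0, 0, 0.07], "yaw": 0, "grip": 0},
  {"slide": [0, 0, 0.07], "yaw": 0, "grip": 0},
])

```text
time: 9.23
eef_pos: [0.5294, 0.1667, 0.0206]
tcp_rot: [0.627, 0.779, 0.001, -0.004]
ft_force: [0.4, 0.3, 0.3]
width: -0.0003
```

arm_command([
  {"slide": [0, 0, 0.07], "yaw": 0, "grip": 0},
  {"slide": [0, 0, 0.07], "yaw": 0, "grip": 0},
])

```text
time: 9.4
eef_pos: [0.5292, 0.1667, 0.0198]
tcp_rot: [0.627, 0.779, 0.001, -0.004]
ft_force: [-0.5, 0.3, 0.4]
width: -0.0001
```

arm_command([
  {"slide": [0, 0, 0.07], "yaw": 0, "grip": 0},
  {"slide": [0, 0, 0.07], "yaw": 0, "grip": 0},
])

```text
time: 9.57
eef_pos: [0.5292, 0.1666, 0.019]
tcp_rot: [0.627, 0.779, 0.001, -0.004]
ft_force: [-0.7, -0.0, 0.8]
width: 0.0002
```

arm_command([
  {"slide": [0, 0, 0.07], "yaw": 0, "grip": 0},
  {"slide": [0, 0, 0.07], "yaw": 0, "grip": 0},
])

```text
time: 9.73
eef_pos: [0.5291, 0.1666, 0.0182]
tcp_rot: [0.627, 0.779, 0.001, -0.004]
ft_force: [-0.4, 0.3, -0.4]
width: -0.0002
```

arm_command([
  {"slide": [0, 0, 0.07], "yaw": 0, "grip": 0},
  {"slide": [0, 0, 0.07], "yaw": 0, "grip": 0},
])

```text
time: 9.9
eef_pos: [0.529, 0.1666, 0.0173]
tcp_rot: [0.627, 0.779, 0.001, -0.004]
ft_force: [-0.2, 0.4, 0.0]
width: -0.0001
```

arm_command([
  {"slide": [-0.4, 0.1, 0], "yaw": 0, "grip": 0},
  {"slide": [-0.8, 0.1, 0], "yaw": 0, "grip": 0},
  {"slide": [-0.8, 0.1, 0], "yaw": 0, "grip": 0},
])

```text
time: 10.15
eef_pos: [0.5321, 0.1574, 0.0171]
tcp_rot: [0.628, 0.778, 0.001, -0.004]
ft_force: [-0.3, -0.3, -0.4]
width: 0.0
```

```bash
python3 - <<'E'
from h import *
w=bot.capture("wrist");s=bot.capture("scene")
cv2.imwrite("pics/w5.png",w[:,:,::-1]);cv2.imwrite("pics/s5.png",s[:,:,::-1])
o=bot.get_obs();p=o["eef_pos"];print(p,o["ft_force"],o["width"],proj(cam("scene"),p))
k=cv2.resize(s[170:260,270:375],(700,600),interpolation=cv2.INTER_CUBIC)
cv2.imwrite("pics/m5.png",np.clip(k.astype(int)*1.7,0,255).astype(np.uint8)[:,:,::-1])
E
```

```text
[0.53182969 0.15846918 0.01724268] [-0.29852655 -0.90112038  0.14326928] 4.879781495251885e-05 [315.35887927 239.37493461]
```

View pics/m5.png

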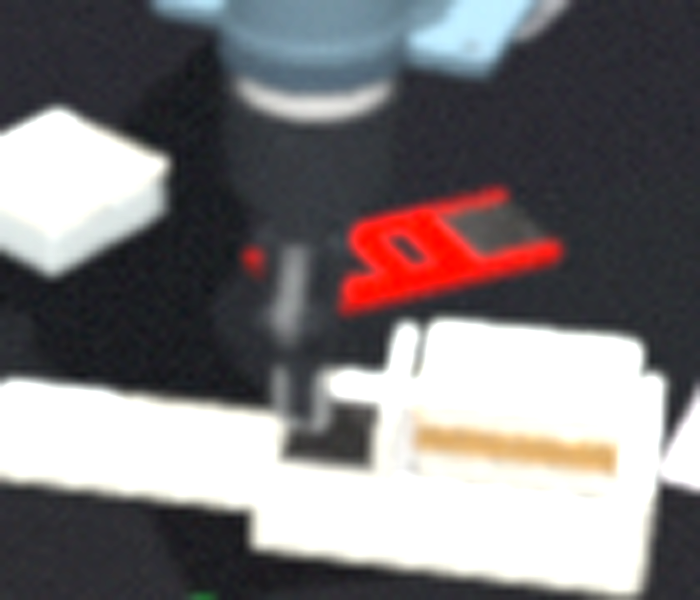

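The scene crop shows the tip at (310,430) just over the pad, and the gripper body well clear of the cartons. I'll go back 3 mm from the pad's front edge and keep descending.

arm_command([
  {"slide": [0.4, 0, 0.05], "yaw": 0, "grip": 0},
  {"slide": [0.4, 0, 0.05], "yaw": 0, "grip": 0},
])

```text
time: 10.42
eef_pos: [0.5307, 0.1634, 0.0168]
tcp_rot: [0.627, 0.779, 0.001, -0.004]
ft_force: [0.4, 0.6, 0.2]
width: -0.0001
```

arm_command([
  {"slide": [0, 0, 0.07], "yaw": 0, "grip": 0},
  {"slide": [0, 0, 0.07], "yaw": 0, "grip": 0},
])

```text
time: 10.58
eef_pos: [0.5305, 0.1639, 0.016]
tcp_rot: [0.627, 0.779, 0.001, -0.004]
ft_force: [-0.1, -0.0, -0.6]
width: 0.0003
```

arm_command([
  {"slide": [0, 0, 0.07], "yaw": 0, "grip": 0},
  {"slide": [0, 0, 0.07], "yaw": 0, "grip": 0},
])

```text
time: 10.75
eef_pos: [0.5304, 0.164, 0.0152]
tcp_rot: [0.627, 0.779, 0.001, -0.004]
ft_force: [-0.5, 1.3, 0.1]
width: 0.0
```

arm_command([
  {"slide": [0, 0, 0.07], "yaw": 0, "grip": 0},
  {"slide": [0, 0, 0.07], "yaw": 0, "grip": 0},
])

```text
time: 10.92
eef_pos: [0.5303, 0.1639, 0.0143]
tcp_rot: [0.627, 0.779, 0.001, -0.004]
ft_force: [1.2, 0.1, -0.1]
width: 0.0
```

arm_command([
  {"slide": [0, 0, 0.07], "yaw": 0, "grip": 0},
  {"slide": [0, 0, 0.07], "yaw": 0, "grip": 0},
])

```text
time: 11.08
eef_pos: [0.5302, 0.1638, 0.0135]
tcp_rot: [0.627, 0.779, 0.001, -0.004]
ft_force: [0.5, -0.2, -0.2]
width: 0.0003
```

arm_command([
  {"slide": [0, 0, 0.07], "yaw": 0, "grip": 0},
  {"slide": [0, 0, 0.07], "yaw": 0, "grip": 0},
])

```text
time: 11.25
eef_pos: [0.5301, 0.1638, 0.0127]
tcp_rot: [0.627, 0.779, 0.001, -0.004]
ft_force: [0.6, -0.4, 0.1]
width: 0.0
```

arm_command([
  {"slide": [0, 0, 0.07], "yaw": 0, "grip": 0},
  {"slide": [0, 0, 0.07], "yaw": 0, "grip": 0},
])

```text
time: 11.42
eef_pos: [0.5302, 0.1638, 0.012]
tcp_rot: [0.627, 0.779, 0.001, -0.004]
ft_force: [-0.6, -0.4, 1.5]
width: -0.0001
```

arm_command([
  {"slide": [0, 0, 0.06], "yaw": 0, "grip": 0},
  {"slide": [0, 0, 0.06], "yaw": 0, "grip": 0},
])

```text
time: 11.58
eef_pos: [0.5302, 0.1639, 0.0115]
tcp_rot: [0.627, 0.779, 0.001, -0.004]
ft_force: [-1.1, -0.5, 4.6]
width: 0.0001
```

```bash
python3 - <<'E'
from rig import bot
o=bot.get_obs();print(o["ft_force"],o["torque"],o["eef_pos"],o["joint_vel"].round(3))
E
```

```text
[-1.1195527  -0.51950287  4.6147267 ] [-0.19268356  0.27267036 -0.0128841 ] [0.53020231 0.16385136 0.01154901] [ 0.001 -0.    -0.002  0.002 -0.002 -0.001  0.001]
```

Contact at last, with 4.6 N near the tool axis; the moment rules out the cartons. Building up to about 15 N.

arm_command([
  {"slide": [0, 0, 0.07], "yaw": 0, "grip": 0},
  {"slide": [0, 0, 0.07], "yaw": 0, "grip": 0},
])

```text
time: 11.75
eef_pos: [0.5303, 0.1638, 0.0112]
tcp_rot: [0.627, 0.779, 0.001, -0.004]
ft_force: [-2.8, -1.3, 7.3]
width: -0.0001
```

arm_command([
  {"slide": [0, 0, 0.06], "yaw": 0, "grip": 0},
  {"slide": [0, 0, 0.06], "yaw": 0, "grip": 0},
])

```text
time: 11.92
eef_pos: [0.5304, 0.1639, 0.0112]
tcp_rot: [0.627, 0.779, 0.001, -0.004]
ft_force: [-1.8, -0.7, 7.8]
width: -0.0002
```

arm_command([
  {"slide": [0, 0, 0.11], "yaw": 0, "grip": 0},
  {"slide": [0, 0, 0.11], "yaw": 0, "grip": 0},
])

```text
time: 12.08
eef_pos: [0.5305, 0.1639, 0.0109]
tcp_rot: [0.627, 0.779, 0.001, -0.004]
ft_force: [-2.6, -0.9, 10.9]
width: -0.0003
```

arm_command([
  {"slide": [0, 0, 0.15], "yaw": 0, "grip": 0},
  {"slide": [0, 0, 0.15], "yaw": 0, "grip": 0},
])

```text
time: 12.25
eef_pos: [0.5307, 0.1639, 0.0104]
tcp_rot: [0.627, 0.779, 0.001, -0.003]
ft_force: [-3.8, -2.2, 15.1]
width: -0.0001
```

arm_command([
  {"slide": [-0.2, -0.03, 0.15], "yaw": 0, "grip": 0},
  {"slide": [-0.4, -0.03, 0.15], "yaw": 0, "grip": 0},
  {"slide": [-0.6, -0.03, 0.15], "yaw": 0, "grip": 0},
  {"slide": [-0.8, -0.03, 0.15], "yaw": 0, "grip": 0},
])

```text
time: 12.58
eef_pos: [0.5328, 0.1594, 0.0105]
tcp_rot: [0.626, 0.78, 0.003, -0.004]
ft_force: [-4.6, 4.7, 13.5]
width: 0.0
```

```bash
cat > ribs.py <<'E'
from h import *
import sys
w=bot.capture("wrist");cv2.imwrite("pics/%s.png"%sys.argv[1],w[:,:,::-1])
a=w.astype(int).max(2)[:, 244:256].mean(1)
pk=[r for r in range(150,330) if a[r]>40 and a[r]==a[r-4:r+5].max()]
print([(r,int(a[r])) for r in pk]);o=bot.get_obs();print(o["eef_pos"],o["ft_force"])
E
python3 ribs.py r1
```

```text
[(156, 219), (165, 219), (174, 219), (179, 219), (184, 219), (186, 219), (192, 219), (200, 221), (209, 220), (221, 221), (239, 52), (254, 51), (269, 50), (282, 43)]
[0.53287977 0.15879383 0.01045137] [-4.16483249  3.67323696 14.50568328]
```

arm_command([
  {"slide": [-0.3, -0.1, 0.16], "yaw": 0, "grip": 0},
  {"slide": [-0.6, -0.1, 0.16], "yaw": 0, "grip": 0},
  {"slide": [-0.9, -0.1, 0.16], "yaw": 0, "grip": 0},
  {"slide": [-1.2, -0.1, 0.16], "yaw": 0, "grip": 0},
])

```text
time: 12.97
eef_pos: [0.5348, 0.1506, 0.0104]
tcp_rot: [0.626, 0.78, 0.005, -0.004]
ft_force: [-4.7, 5.5, 15.2]
width: 0.0003
```

```bash
python3 ribs.py r2
```

```text
[(153, 219), (161, 219), (169, 219), (179, 220), (186, 219), (187, 219), (193, 220), (206, 165), (212, 167), (223, 82), (238, 51), (254, 50), (269, 50), (283, 43)]
[0.53499463 0.149754   0.01036896] [-5.0068105   4.31206073 15.48906592]
```

The ribs stay at the same rows under the finger while the gate recedes, so the plate is moving with the finger. Continuing.

arm_command([
  {"slide": [-0.4, -0.15, 0.15], "yaw": 0, "grip": 0},
  {"slide": [-0.8, -0.15, 0.15], "yaw": 0, "grip": 0},
  {"slide": [-1.2, -0.15, 0.15], "yaw": 0, "grip": 0},
  {"slide": [-1.6, -0.15, 0.15], "yaw": 0, "grip": 0},
  {"slide": [-2.0, -0.15, 0.15], "yaw": 0, "grip": 0},
  {"slide": [-2.4, -0.15, 0.15], "yaw": 0, "grip": 0},
])

```text
time: 13.52
eef_pos: [0.54, 0.1298, 0.0104]
tcp_rot: [0.625, 0.781, 0.008, -0.004]
ft_force: [-3.0, 5.0, 15.4]
width: 0.0004
```

```bash
python3 ribs.py r3
```

```text
[(154, 52), (168, 170), (178, 168), (196, 167), (211, 166), (223, 83), (239, 53), (254, 51), (269, 51), (283, 43)]
[0.54034347 0.12856884 0.01037116] [-2.77677664  5.0893745  14.03073675]
```

arm_command([
  {"slide": [-0.5, -0.15, 0.15], "yaw": 0, "grip": 0},
  {"slide": [-1.0, -0.15, 0.15], "yaw": 0, "grip": 0},
  {"slide": [-1.5, -0.15, 0.15], "yaw": 0, "grip": 0},
  {"slide": [-2.0, -0.15, 0.15], "yaw": 0, "grip": 0},
  {"slide": [-2.5, -0.15, 0.15], "yaw": 0, "grip": 0},
  {"slide": [-3.0, -0.15, 0.15], "yaw": 0, "grip": 0},
])

```text
time: 14.07
eef_pos: [0.5474, 0.1023, 0.0104]
tcp_rot: [0.625, 0.781, 0.011, -0.003]
ft_force: [-2.2, 4.0, 14.7]
width: -0.0001
```

```bash
python3 ribs.py r4
```

```text
[(155, 52), (169, 170), (170, 170), (180, 168), (183, 168), (197, 167), (211, 167), (223, 83), (238, 51), (239, 51), (254, 51), (268, 50), (283, 43)]
[0.54780686 0.10068754 0.01034031] [-1.85019134  3.44959343 14.71665048]
```

arm_command([
  {"slide": [-0.5, -0.12, 0.15], "yaw": 0, "grip": 0},
  {"slide": [-1.0, -0.12, 0.15], "yaw": 0, "grip": 0},
  {"slide": [-1.5, -0.12, 0.15], "yaw": 0, "grip": 0},
  {"slide": [-2.0, -0.12, 0.15], "yaw": 0, "grip": 0},
  {"slide": [-2.5, -0.12, 0.15], "yaw": 0, "grip": 0},
  {"slide": [-3.0, -0.12, 0.15], "yaw": 0, "grip": 0},
])

```text
time: 14.62
eef_pos: [0.5555, 0.0741, 0.0104]
tcp_rot: [0.624, 0.781, 0.013, -0.002]
ft_force: [-1.2, 4.6, 15.1]
width: 0.0001
```

```bash
python3 ribs.py r5
```

```text
[(153, 80), (167, 220), (185, 218), (198, 217), (211, 218), (222, 119), (239, 78), (253, 78), (254, 78), (268, 78), (282, 68), (297, 54), (307, 54), (313, 44), (321, 42), (325, 42)]
[0.55591136 0.07261212 0.01034543] [-1.28903374  2.36631329 15.2984431 ]
```

View pics/r5.png

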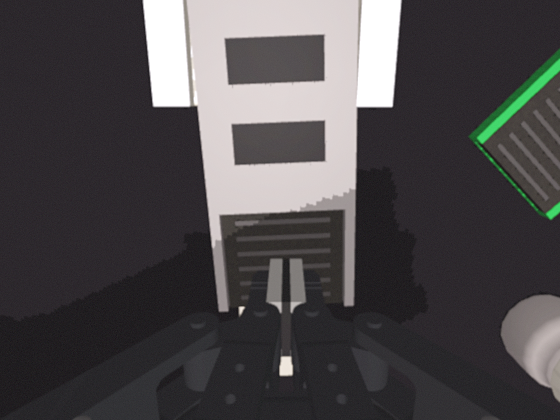

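The view shows the plate out on the apron, its rear still between the rail ends (row 105), the finger on the middle of the pad, and the plate turned about 1°. Last stretch, steering back towards the axis.

arm_command([
  {"slide": [-0.5, -0.15, 0.15], "yaw": 0, "grip": 0},
  {"slide": [-1.0, -0.2, 0.15], "yaw": 0, "grip": 0},
  {"slide": [-1.5, -0.25, 0.15], "yaw": 0, "grip": 0},
  {"slide": [-2.0, -0.3, 0.15], "yaw": 0, "grip": 0},
  {"slide": [-2.5, -0.35, 0.15], "yaw": 0, "grip": 0},
  {"slide": [-2.9, -0.35, 0.15], "yaw": 0, "grip": 0},
  {"slide": [-2.9, -0.35, 0.15], "yaw": 0, "grip": 0},
])

```text
time: 15.25
eef_pos: [0.5618, 0.0449, 0.0104]
tcp_rot: [0.625, 0.781, 0.015, -0.0]
ft_force: [-0.5, 1.7, 15.4]
width: -0.0001
```

```bash
python3 ribs.py r6
```

```text
[(158, 81), (168, 221), (169, 221), (170, 221), (211, 219), (221, 96), (238, 81), (253, 79), (254, 79), (269, 78), (282, 69), (296, 55), (307, 54), (314, 45), (323, 42), (325, 42)]
[0.5618073  0.04486615 0.01038693] [-0.22652506  0.88284087 15.52674528]
```

arm_command([
  {"slide": [0, 0, -0.3], "yaw": 0, "grip": 0},
  {"slide": [0, 0, -2], "yaw": 0, "grip": 0},
  {"slide": [0, 0, -5], "yaw": 0, "grip": 0},
  {"slide": [0, 0, -9], "yaw": 0, "grip": 0},
  {"slide": [0, 0, -13], "yaw": 0, "grip": 1},
  {"slide": [0, 0, -15], "yaw": 0, "grip": 1},
  {"slide": [0, 0, -15], "yaw": 0, "grip": 1},
  {"slide": [0, 0, -15], "yaw": 0, "grip": 1},
  {"slide": [0, 0, -15], "yaw": 0, "grip": 1},
  {"slide": [0, 0, -15], "yaw": 0, "grip": 1},
])

```text
time: 16.13
eef_pos: [0.5578, 0.041, 0.1588]
tcp_rot: [0.625, 0.781, 0.014, -0.001]
ft_force: [-0.9, -0.3, -0.9]
width: 0.0723
```

```bash
python3 - <<'E'
from h import *
c=cam("wrist");w=bot.capture("wrist");s=bot.capture("scene");t=bot.capture("top")
cv2.imwrite("pics/w6.png",w[:,:,::-1]);cv2.imwrite("pics/s6.png",s[:,:,::-1]);cv2.imwrite("pics/t6.png",t[:,:,::-1])
o=bot.get_obs();print(o["eef_pos"],o["tcp_rot"],o["width"],o["ft_force"],c[3].round(4).tolist())
k=cv2.resize(s[195:265,255:380],(600,336),interpolation=cv2.INTER_CUBIC)
cv2.imwrite("pics/m6.png",np.vstack([cv2.resize(w,(600,450))[:, :][:264],k])[:,:,::-1])
cv2.imwrite("pics/m6.png",np.hstack([cv2.resize(w,(440,330)),cv2.resize(s[205:260,280:375],(360,330)[:2],interpolation=cv2.INTER_CUBIC)])[:,:,::-1])
E
```

```text
[0.55819729 0.04133669 0.15915376] [ 0.62480904  0.78064074  0.01459338 -0.000861  ] 0.08565541227496012 [ 1.16066529 -0.24544119 -0.03527287] [[0.9756, 0.2036, 0.0821, 0.5391], [0.2184, -0.9377, -0.2701, 0.1109], [0.022, 0.2815, -0.9593, 0.329], [0.0, 0.0, 0.0, 1.0]]
```

View pics/m6.png

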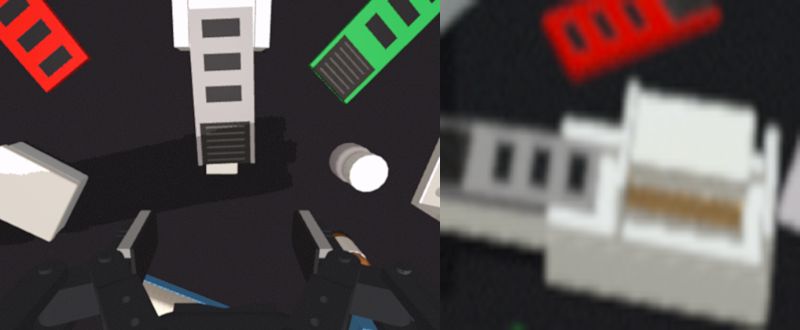

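The three cartons stand upright and stacked behind the gate, and the plate lies on the apron with its front end at about (286,207) in the wrist view. Measuring the plate.

```bash
python3 - <<'E'
from h import *
c=cam("wrist");a=cv2.imread("pics/w6.png").astype(int);g=a.max(2)
L=[];R=[]
for r in range(80,203,6):
  x=g[r];m=np.where(x[200:360]>80)[0]+200
  L.append((m.min()-.5,r));R.append((m.max()+.5,r))
print(L,R)
col=g[150:235,246:254].mean(1);print("front",[int(v) for v in col[35:80]]);col=g[150:235,315:322].mean(1);print([int(v) for v in col[35:80]])
PL=np.array([ray(c,*p,.038) for p in L]);PR=np.array([ray(c,*p,.038) for p in R]);n=len(L)
k=min(n,len(R));w=np.linalg.norm(PL-PR,axis=1);print("w",w.round(4))
for P in(PL,PR):
  d=np.polyfit(P[:,1],P[:,0],1);print("yaw",90-np.degrees(np.arctan(d[0])) )
print(((PL+PR)/2)[::4].round(4))
from scipy.spatial.transform import Rotation as Ro
o=bot.get_obs();M=Ro.from_quat(o["tcp_rot"]).as_matrix();print(M.round(4).tolist(),np.degrees(np.arctan2(M[1,0],M[0,0])))
E
```

```text
[(np.float64(241.5), 80), (np.float64(242.5), 86), (np.float64(242.5), 92), (np.float64(243.5), 98), (np.float64(243.5), 104), (np.float64(244.5), 110), (np.float64(244.5), 116), (np.float64(244.5), 122), (np.float64(245.5), 128), (np.float64(245.5), 134), (np.float64(246.5), 140), (np.float64(246.5), 146), (np.float64(247.5), 152), (np.float64(247.5), 158), (np.float64(248.5), 164), (np.float64(248.5), 170), (np.float64(249.5), 176), (np.float64(249.5), 182), (np.float64(250.5), 188), (np.float64(250.5), 194), (np.float64(251.5), 200)] [(np.float64(322.5), 80), (np.float64(323.5), 86), (np.float64(323.5), 92), (np.float64(323.5), 98), (np.float64(323.5), 104), (np.float64(323.5), 110), (np.float64(323.5), 116), (np.float64(323.5), 122), (np.float64(323.5), 128), (np.float64(323.5), 134), (np.float64(323.5), 140), (np.float64(323.5), 146), (np.float64(323.5), 152), (np.float64(323.5), 158), (np.float64(323.5), 164), (np.float64(323.5), 170), (np.float64(323.5), 176), (np.float64(323.5), 182), (np.float64(323.5), 188), (np.float64(323.5), 194), (np.float64(323.5), 200)]
front [79, 79, 77, 78, 78, 74, 72, 73, 70, 68, 67, 67, 66, 65, 64, 63, 62, 62, 62, 59, 58, 58, 53, 53, 52, 43, 33, 27, 29, 29, 27, 28, 28, 28, 28, 29, 29, 28, 30, 28, 30, 28, 29, 28, 28]
[99, 98, 96, 94, 94, 94, 94, 94, 95, 95, 94, 94, 94, 93, 94, 94, 94, 93, 92, 91, 91, 87, 64, 38, 29, 27, 29, 28, 29, 28, 29, 27, 29, 27, 29, 29, 28, 29, 29, 28, 28, 27, 29, 27, 27]
w [0.0619 0.0622 0.0625 0.062  0.0623 0.0618 0.0621 0.0624 0.0619 0.0621
 0.0616 0.0619 0.0614 0.0617 0.0612 0.0615 0.0609 0.0612 0.0607 0.061
 0.0605]
yaw 105.44008865108307
yaw 104.44660052237064
[[0.5394 0.1286 0.038 ]
 [0.5443 0.1117 0.038 ]
 [0.5491 0.094  0.038 ]
 [0.554  0.0757 0.038 ]
 [0.5591 0.0567 0.038 ]
 [0.5644 0.0369 0.038 ]]
[[-0.2192, 0.9755, 0.0169], [0.9755, 0.2188, 0.0239], [0.0196, 0.0217, -0.9996]] 102.66603638385969
```

arm_command([
  {"slide": [3, 0, 0], "yaw": -0.04, "grip": 1},
  {"slide": [6, 0, 2], "yaw": -0.04, "grip": 1},
  {"slide": [6, 0, 5], "yaw": -0.04, "grip": 1},
  {"slide": [6, 0, 8], "yaw": -0.04, "grip": 1},
  {"slide": [6, 0, 11], "yaw": -0.04, "grip": 1},
  {"slide": [6, 0, 13], "yaw": -0.04, "grip": 1},
  {"slide": [6, 0, 13.5], "yaw": -0.04, "grip": 1},
  {"slide": [6, 0, 13.5], "yaw": -0.04, "grip": 1},
  {"slide": [6, 0, 13.5], "yaw": -0.04, "grip": 1},
])

```text
time: 17.03
eef_pos: [0.5478, 0.1034, 0.0259]
tcp_rot: [0.609, 0.793, 0.015, -0.001]
ft_force: [-0.2, -0.2, 0.4]
width: 0.0855
```

```bash
python3 - <<'E'
from h import *
c=cam("wrist");w=bot.capture("wrist");s=bot.capture("scene")
cv2.imwrite("pics/w7.png",w[:,:,::-1]);cv2.imwrite("pics/s7.png",s[:,:,::-1])
o=bot.get_obs();print(o["eef_pos"],o["tcp_rot"],o["width"],o["ft_force"])
cv2.imwrite("pics/m7.png",np.hstack([cv2.resize(w,(440,330)),cv2.resize(s[200:255,260:340],(360,330),interpolation=cv2.INTER_CUBIC)])[:,:,::-1])
E
```

```text
[0.54855304 0.10335572 0.0268333 ] [6.09138045e-01 7.92911430e-01 1.55645740e-02 2.24756331e-04] 0.08537884871800208 [0.77751751 0.62521497 1.53988359]
```

View pics/m7.png

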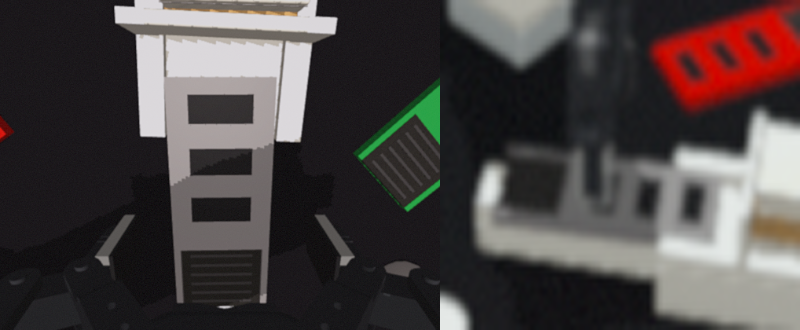

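The open fingers straddle the plate evenly, with the plate's middle at about (222,215) in the left half and the fingertips still above it. Lowering to grip height.

arm_command([
  {"slide": [0, 0, 0.8], "yaw": 0, "grip": 1},
  {"slide": [0, 0, 1.6], "yaw": 0, "grip": 1},
  {"slide": [0, 0, 2.4], "yaw": 0, "grip": 1},
  {"slide": [0, 0, 3.0], "yaw": 0, "grip": 1},
  {"slide": [0, 0, 3.4], "yaw": 0, "grip": 1},
  {"slide": [0, 0, 3.6], "yaw": 0, "grip": 1},
  {"slide": [0, 0, 3.6], "yaw": 0, "grip": 1},
])

```text
time: 17.72
eef_pos: [0.5488, 0.1042, -0.0098]
tcp_rot: [0.609, 0.793, 0.015, -0.0]
ft_force: [-1.2, -0.1, 0.3]
width: 0.0854
```

```bash
python3 - <<'E'
from h import *
c=cam("wrist");w=bot.capture("wrist");cv2.imwrite("pics/w8.png",w[:,:,::-1])
o=bot.get_obs();print(o["eef_pos"],o["width"],o["ft_force"])
g=w.astype(int).max(2)
for r in range(240,340,8):
  x=g[r];print(r,"".join("#" if v>150 else "+" if v>75 else "-" if v>45 else "." for v in x[100:460:4]))
E
```

```text
[ 0.54910034  0.10429154 -0.00939261] 0.08541714872759132 [ 0.53223014  0.43090201 -0.14988554]
240 ........................########+........................-++++++++........................
248 ........................#########........................-++++++++........................
256 ........................+#####++++++++++++++++++++++++++++++++++++........................
264 ........................+#+++++++++++++++++++++++++++++++++++++++-........................
272 .........................++++++++++++++++++++++++++++++++++++++++-........................
280 ..............+++........++++++++++++++++++++++++++++++++++++++++...........-+++..........
288 ............++++.........++++++++++++++++++++++++++++++++++++++++.............+++-........
296 ...........++++..........++++++++-.......................++++++++..............++++.......
304 .........-+++-...........++++++++-.......................++++++++...............-+++......
312 ........++++.............-+++++++-.......................++++++++.................++++....
320 .......++++...............++++++++.......................++++++++..................++++...
328 ......++++................++++++++++++++++++++++++++++++++++++++-...................++++..
336 ........++-...............++++++++++++++++++++++++++++++++++++++-..................+++....
```

arm_command([
  {"slide": [0, 0.1, 0.5], "yaw": 0, "grip": 1},
  {"slide": [0, 0.1, 1.0], "yaw": 0, "grip": 1},
  {"slide": [0, 0.1, 1.4], "yaw": 0, "grip": 1},
  {"slide": [0, 0.1, 1.4], "yaw": 0, "grip": 1},
])

```text
time: 18.1
eef_pos: [0.5497, 0.1048, -0.0243]
tcp_rot: [0.609, 0.793, 0.015, -0.0]
ft_force: [-0.8, 0.2, -0.0]
width: 0.0853
```

```bash
python3 - <<'E'
from h import *
from scipy.spatial.transform import Rotation as Ro
o=bot.get_obs();p=o["eef_pos"];print(p,o["width"],o["ft_force"])
c=cam("wrist");M=Ro.from_quat(o["tcp_rot"]).as_matrix()
for h in(30,37,45,52):print(h,[proj(c,p+M@np.array([x,-42.7,-h])/1e3).round(0).tolist() for x in(11,6,-11)])
w=bot.capture("wrist");g=w.astype(int).max(2)
for r in range(262,300,4):
  x=g[r];print(r,"".join("#" if v>150 else "+" if v>75 else "-" if v>45 else "." for v in x[100:460:4]))
E
```

```text
[ 0.54968602  0.10475876 -0.02430934] 0.08525264888220416 [-0.82026226  0.17544853 -0.01967291]
30 [[183.0, 256.0], [184.0, 267.0], [187.0, 301.0]]
37 [[178.0, 263.0], [179.0, 274.0], [183.0, 311.0]]
45 [[172.0, 272.0], [174.0, 284.0], [178.0, 322.0]]
52 [[167.0, 282.0], [168.0, 294.0], [172.0, 333.0]]
262 .....................#########+...........................+++++++++-......................
266 .....................#########+...........................+++++++++-......................
270 .....................#########+...........................+++++++++-......................
274 ...............+++...########++...-.----------------+++++++++++++++.........+++...........
278 ..............++++...+#####++++++++++++++++++++++++++++++++++++++++.........+++-..........
282 .............-+++....+###++++++++++++++++++++++++++++++++++++++++++..........+++..........
286 .............+++.....+#++++++++++++++++++++++++++++++++++++++++++++..........-+++.........
290 ............++++.....-+++++++++++++++++++++++++++++++++++++++++++++...........++++........
294 ...........++++.......+++++++++++++++++++++++++++++++++++++++++++++............+++-.......
298 ..........-+++-.......+++++++++++++++++++++++++++++++++++++++++++++............-+++.......
```

arm_command([
  {"slide": [0, -0.25, 0], "yaw": 0, "grip": 1},
  {"slide": [0, -0.5, 0], "yaw": 0, "grip": 1},
  {"slide": [0, -0.5, 0], "yaw": 0, "grip": 1},
])

```text
time: 18.4
eef_pos: [0.5443, 0.1033, -0.0241]
tcp_rot: [0.609, 0.793, 0.015, -0.0]
ft_force: [-0.6, 0.0, -0.1]
width: 0.0852
```

arm_command([
  {"slide": [0, 0, 0], "yaw": 0, "grip": 0.85},
  {"slide": [0, 0, 0], "yaw": 0, "grip": 0.78},
  {"slide": [0, 0, 0], "yaw": 0, "grip": 0.6},
  {"slide": [0, 0, 0], "yaw": 0, "grip": 0.5},
  {"slide": [0, 0, 0], "yaw": 0, "grip": 0.5},
  {"slide": [0, 0, 0], "yaw": 0, "grip": 0.5},
  {"slide": [0, 0, 0], "yaw": 0, "grip": 0.5},
  {"slide": [0, 0, 0], "yaw": 0, "grip": 0.5},
], newtons=40)

```text
time: 19.07
eef_pos: [0.5447, 0.1034, -0.0237]
tcp_rot: [0.609, 0.793, 0.015, -0.0]
ft_force: [-0.0, 0.2, 5.2]
width: 0.0592
```

arm_command([
  {"slide": [0, 0, -0.4], "yaw": 0, "grip": 0.5},
  {"slide": [0, 0, -0.8], "yaw": 0, "grip": 0.5},
  {"slide": [0, 0, -1.3], "yaw": 0, "grip": 0.5},
  {"slide": [0, 0, -2], "yaw": 0, "grip": 0.5},
  {"slide": [0, 0, -4], "yaw": 0, "grip": 0.5},
  {"slide": [0, 0, -6], "yaw": 0, "grip": 0.5},
  {"slide": [0, 0, -8], "yaw": 0, "grip": 0.5},
  {"slide": [0, 0, -10], "yaw": 0, "grip": 0.5},
  {"slide": [0, 0, -12], "yaw": 0, "grip": 0.5},
  {"slide": [0, 0, -12], "yaw": 0, "grip": 0.5},
  {"slide": [0, 0, -12], "yaw": 0, "grip": 0.5},
])

```text
time: 19.98
eef_pos: [0.5431, 0.1004, 0.0973]
tcp_rot: [0.609, 0.793, 0.016, 0.001]
ft_force: [-0.3, -0.0, -2.2]
width: 0.0589
```

```bash
cat > pl.py <<'E'
from h import *
from scipy.spatial.transform import Rotation as Ro
import sys
c=cam("wrist");w=bot.capture("wrist");cv2.imwrite("pics/%s.png"%sys.argv[1],w[:,:,::-1])
o=bot.get_obs();M=Ro.from_quat(o["tcp_rot"]).as_matrix()
print(o["eef_pos"],o["tcp_rot"].round(4),o["width"],o["ft_force"].round(1),"yaw",np.degrees(np.arctan2(M[1,0],M[0,0])).round(2),"zax",M[:,2].round(4),o["time"])
E
cat >> pl.py <<'E'
g=w.astype(int).max(2)
for r in range(100,400,12):
  print(r,"".join("#" if v>150 else "+" if v>75 else "-" if v>45 else "." for v in g[r][100:460:4]))
E
python3 pl.py w9
```

```text
[0.54223103 0.10018755 0.09621032] [ 6.091e-01  7.930e-01  1.480e-02 -1.000e-04] 0.05949375040508927 [-0.4  0.5 -2.8] yaw 104.95 zax [ 0.0178  0.0235 -0.9996] 20.0333
100 ......................####################################################+...............
112 ......................####################################################-...............
124 ......................+###################################################................
136 ......................+##########------------------------------+##########.............--#
148 ......................-##########------------------------------+#########+..........-+##--
160 .......................##########-----------------------------.##########........-+#+---.-
172 .......................##########-----------------------------.##########......+#--.-+..--
184 .......................################################+#####++#########+...........------
196 .......................#################################################............--.+--
208 .......................+################################################..
[... 741 characters left out ...]
++++++++++++++.-+++-.........++++++
316 ....................-++..+++++++++..........................+++++++++..++............+++++
328 .........................+++++++++..........................++++++++-..................-++
340 .........................+++++++++..........................++++++++......................
352 ..........................++++++++++++++++++++++++++++++++++++++++++......................
364 ........-.................++++++++++++++++++++++++++++++++++++++++++......................
376 ...........................++++++++++++++++++++++++++++++++++++++++.......................
388 ............................+++..........-++++++++++-..........+++........................
```

```bash
python3 - <<'E'
from h import *
from scipy.spatial.transform import Rotation as Ro
o=bot.get_obs();p=o["eef_pos"];M=Ro.from_quat(o["tcp_rot"]).as_matrix();c=cam("wrist")
g=cv2.imread("pics/w9.png").astype(int).max(2)
print(g[0:110:3,280:290].mean(1).astype(int).tolist());print(g[60,150:430:6].tolist())
for x in(70,75,80):
  q=p+M@np.array([x,0,-57.7])/1e3;q[2]=.158;print(x,proj(c,q).round(1))
for x in(0,40,60):
  q=p+M@np.array([x,0,-57.7])/1e3;q[2]=.158;print(x,[proj(c,q+M[:,1]*y).round(1).tolist() for y in(-.03,.03)])
E
```

```text
[218, 218, 218, 218, 218, 218, 218, 218, 218, 218, 218, 219, 204, 104, 171, 208, 219, 218, 219, 158, 105, 178, 203, 219, 219, 219, 219, 219, 219, 219, 219, 219, 213, 173, 174, 174, 173]
[26, 25, 33, 27, 28, 30, 26, 33, 23, 24, 30, 183, 167, 139, 130, 131, 130, 121, 114, 108, 105, 102, 104, 105, 108, 107, 105, 104, 106, 112, 115, 123, 152, 165, 168, 201, 216, 217, 220, 23, 27, 30, 28, 27, 31, 23, 28]
70 [283.8 115.2]
75 [283.7  97.3]
80 [283.7  78.9]
0 [[197.7, 323.5], [370.6, 323.4]]
40 [[188.9, 213.4], [379.0, 213.3]]
60 [[183.8, 149.7], [383.9, 149.6]]
```

arm_command([
  {"slide": [-1, -0.2, -0.03], "yaw": 0.015, "grip": 0.5},
  {"slide": [-3.8, -0.8, -0.09], "yaw": 0.05, "grip": 0.5},
  {"slide": [-7.6, -1.6, -0.18], "yaw": 0.1, "grip": 0.5},
  {"slide": [-11.4, -2.4, -0.27], "yaw": 0.15, "grip": 0.5},
  {"slide": [-15.2, -3.2, -0.36], "yaw": 0.2, "grip": 0.5},
  {"slide": [-19, -4, -0.45], "yaw": 0.25, "grip": 0.5},
  {"slide": [-22.8, -4.8, -0.54], "yaw": 0.3, "grip": 0.5},
  {"slide": [-26.6, -5.6, -0.63], "yaw": 0.35, "grip": 0.5},
  {"slide": [-30.4, -6.4, -0.72], "yaw": 0.4, "grip": 0.5},
  {"slide": [-34.2, -7.2, -0.81], "yaw": 0.45, "grip": 0.5},
  {"slide": [-37.2, -7.9, -0.88], "yaw": 0.49, "grip": 0.5},
  {"slide": [-38.5, -8.1, -0.9], "yaw": 0.504, "grip": 0.5},
])

```text
time: 21.03
eef_pos: [0.5601, -0.3002, 0.0946]
tcp_rot: [0.791, 0.612, 0.012, -0.004]
ft_force: [-0.0, -1.1, -0.8]
width: 0.0593
```

arm_command([
  {"slide": [0, 0, 0], "yaw": 0, "grip": 0.5},
  {"slide": [0, 0, 0], "yaw": 0, "grip": 0.5},
  {"slide": [0, 0, 0], "yaw": 0, "grip": 0.5},
])

```text
time: 21.28
eef_pos: [0.5595, -0.2983, 0.0936]
tcp_rot: [0.79, 0.613, 0.012, -0.005]
ft_force: [0.3, 0.2, -1.3]
width: 0.0596
```

```bash
python3 pl.py w10
```

```text
[ 0.56004707 -0.29755767  0.09401416] [ 0.7896  0.6135  0.0123 -0.0047] 0.05942392970892303 [ 0.1  0.1 -1.2] yaw 75.69 zax [ 0.0138  0.0225 -0.9997] 21.3333
100 .....##################################################################################+..
112 .....+#################################################################################...
124 ......#################################################################################...
136 ......###########################------------------------------+######################+...
148 ......-##########################-----------------------------.#######################....
160 .......##########################----------------------------..#######################....
172 .......+#########################--------------------------.--.############........-#+....
184 ........######################################################+############........##.....
196 ........+##############################################################+##+........##.....
208 .........#########################++++++++++++++++++++++++++++++++++++++##.........#
[... 731 characters left out ...]
++++++++++++++.-+++-..+####........
316 --..........+.......-++..+++++++++..........................+++++++++..++........-.......+
328 .........................+++++++++..........................++++++++.....................+
340 .........................+++++++++..........................++++++++......................
352 ..........................++++++++++++++++++++++++++++++++++++++++++......................
364 ..........................+++++++++++++++++++++++++++++++++++++++++#......................
376 ...........................++++++++++++++++++++++++++++++++++++++++.......................
388 ............................+++..........-++++++++++-..........+++........................
```

```bash
python3 - <<'E'
from h import *
from scipy.spatial.transform import Rotation as Ro
o=bot.get_obs();p=o["eef_pos"];M=Ro.from_quat(o["tcp_rot"]).as_matrix();c=cam("wrist")
a=cv2.imread("pics/w10.png").astype(int);g=a.max(2)
n0=np.array([.5625,-.294]);u=np.array([np.cos(np.radians(76.1)),np.sin(np.radians(76.1))]);v=np.array([u[1],-u[0]])
print("col285",[(r,a[r,287].tolist()) for r in range(20,110,4)])
for r in(60,90,112,150,244):
  m=np.where(g[r]>140)[0];m=m[(m>90)&(m<470)];L,R=ray(c,m.min()-.5,r,.04)[:2],ray(c,m.max()+.5,r,.04)[:2]
  print(r,m.min(),m.max(),"lat of reader mid wrt n0 [mm]",((((L+R)/2-n0)@v)*1e3).round(1),"w",np.linalg.norm(L-R).round(4))
zt=p[2]+.0617
for r in(212,222):
  row=a[r];d=row[:,2]-row[:,0];print(r,d[180:400:4].tolist(),g[r,180:400:4].tolist())
E
```

```text
col285 [(20, [202, 217, 219]), (24, [204, 216, 219]), (28, [205, 216, 219]), (32, [204, 217, 219]), (36, [204, 216, 219]), (40, [205, 216, 219]), (44, [204, 216, 219]), (48, [205, 218, 221]), (52, [204, 217, 219]), (56, [204, 216, 219]), (60, [204, 217, 220]), (64, [203, 216, 219]), (68, [203, 217, 220]), (72, [205, 219, 222]), (76, [59, 58, 61]), (80, [52, 54, 57]), (84, [46, 45, 49]), (88, [167, 168, 175]), (92, [167, 168, 175]), (96, [166, 167, 175]), (100, [165, 166, 175]), (104, [165, 166, 175]), (108, [165, 166, 174])]
60 114 451 lat of reader mid wrt n0 [mm] -0.6 w 0.1965
90 118 448 lat of reader mid wrt n0 [mm] -0.5 w 0.1967
112 121 446 lat of reader mid wrt n0 [mm] -0.3 w 0.1969
150 126 441 lat of reader mid wrt n0 [mm] -0.5 w 0.1963
244 139 431 lat of reader mid wrt n0 [mm] -0.1 w 0.1961
212 [27, 27, 28, 23, 7, 7, 6, 10, 8, 9, 9, 8, 7, 8, 8, 9, 6, 6, 8, 6, 7, 7, 6, 6, 7, 5, 7, 7, 7, 6, 9, 8, 7, 8, 6, 7, 7, 8, 8, 7, 8, 6, 7, 8, 6, 8, 8, 7, 6, 7, 6, 15, 28, 28, 1] [175, 176, 176, 172, 134, 115, 112, 161, 167, 165, 145, 121, 113, 114, 114, 115, 115, 115, 117, 114, 115, 114, 115, 114, 116, 115, 114, 116, 115, 113, 117, 116, 114, 116, 114, 116, 113, 114, 116, 116, 115, 115, 113, 116, 114, 113, 115, 115, 111, 112, 112, 133, 176, 177, 26]
222 [26, 28, 27, 27, 7, 8, 5, 6, 6, 9, 8, 6, 7, 9, 6, 8, 6, 6, 6, 7, 6, 7, 7, 7, 7, 8, 7, 7, 6, 9, 8, 6, 8, 7, 7, 6, 5, 7, 8, 9, 6, 8, 9, 5, 7, 7, 7, 8, 7, 8, 7, 27, 28, 28, -8] [174, 176, 177, 173, 114, 114, 114, 112, 112, 116, 115, 115, 111, 116, 115, 115, 115, 115, 115, 114, 113, 114, 115, 114, 117, 113, 115, 116, 113, 115, 115, 114, 115, 115, 114, 113, 113, 115, 115, 114, 114, 115, 115, 112, 114, 114, 114, 114, 113, 114, 112, 171, 176, 180, 17]
```

```bash
python3 - <<'E'
from h import *
from scipy.spatial.transform import Rotation as Ro
o=bot.get_obs();p=o["eef_pos"];c=cam("wrist")
n0=np.array([.5625,-.294]);u=np.array([np.cos(np.radians(76.1)),np.sin(np.radians(76.1))]);v=np.array([u[1],-u[0]])
a=cv2.imread("pics/w10.png").astype(int);print([(r,a[r,287].max()) for r in range(72,90)])
g=a.max(2)
D=lambda q:(((q[:2]-n0)@u*1e3).round(1),((q[:2]-n0)@v*1e3).round(1))
zt=p[2]+.0617
print("TCP",D(p),"stop inner .068",D(ray(c,287,86.5,.068)),".074",D(ray(c,287,86.5,.074)),"plate rear",D(ray(c,287,97.4,zt)),"plate mid lat",D(ray(c,288.7,217,zt)))
# stop lateral
m=[i for i in range(200,380) if g[81,i]<90];print("stop cols",m[0],m[-1],D(ray(c,(m[0]+m[-1])/2,81,.074)))
E
```

```text
[(72, np.int64(222)), (73, np.int64(219)), (74, np.int64(186)), (75, np.int64(120)), (76, np.int64(61)), (77, np.int64(52)), (78, np.int64(57)), (79, np.int64(58)), (80, np.int64(57)), (81, np.int64(60)), (82, np.int64(62)), (83, np.int64(55)), (84, np.int64(49)), (85, np.int64(92)), (86, np.int64(160)), (87, np.int64(177)), (88, np.int64(175)), (89, np.int64(175))]
TCP (np.float64(-4.0), np.float64(-1.5)) stop inner .068 (np.float64(77.1), np.float64(1.2)) .074 (np.float64(76.8), np.float64(1.1)) plate rear (np.float64(69.9), np.float64(-0.0)) plate mid lat (np.float64(33.6), np.float64(0.3))
stop cols 245 322 (np.float64(79.5), np.float64(-0.7))
```

arm_command([
  {"slide": [0.1, -0.07, 1.5], "yaw": -0.007, "grip": 0.5},
  {"slide": [0.25, -0.14, 3.0], "yaw": -0.007, "grip": 0.5},
  {"slide": [0.25, -0.14, 4.5], "yaw": -0.007, "grip": 0.5},
  {"slide": [0.25, -0.14, 5.7], "yaw": -0.007, "grip": 0.5},
  {"slide": [0.25, -0.14, 6.4], "yaw": -0.007, "grip": 0.5},
  {"slide": [0.25, -0.14, 6.6], "yaw": -0.007, "grip": 0.5},
  {"slide": [0.25, -0.14, 6.6], "yaw": -0.007, "grip": 0.5},
  {"slide": [0.25, -0.14, 6.6], "yaw": -0.007, "grip": 0.5},
])

```text
time: 22.0
eef_pos: [0.5608, -0.2933, 0.0287]
tcp_rot: [0.787, 0.616, 0.013, -0.004]
ft_force: [-0.1, 0.2, -1.1]
width: 0.0596
```

```bash
python3 pl.py w11 | head -1; python3 - <<'E'
from h import *
o=bot.get_obs();p=o["eef_pos"]
n0=np.array([.5625,-.294]);u=np.array([np.cos(np.radians(76.1)),np.sin(np.radians(76.1))]);v=np.array([u[1],-u[0]])
print("TCP",(p[:2]-n0)@u*1e3,(p[:2]-n0)@v*1e3)
a=cv2.imread("pics/w11.png").astype(int);g=a.max(2)
print([(r,int(g[r,287])) for r in range(20,112,2)])
for r in range(60,230,8):print(r,"".join("#" if x>190 else "+" if x>120 else "-" if x>70 else "." for x in g[r][150:430:3]))
E
```

```text
[ 0.56090437 -0.29349479  0.02892309] [ 0.7875  0.6162  0.0127 -0.004 ] 0.05933323408933573 [-0.1 -0.3 -1.1] yaw 76.1 zax [ 0.015   0.0219 -0.9996] 22.05
TCP 0.10709862514308377 -1.670265465727204
[(20, 220), (22, 220), (24, 219), (26, 219), (28, 219), (30, 220), (32, 219), (34, 219), (36, 219), (38, 220), (40, 220), (42, 220), (44, 220), (46, 219), (48, 219), (50, 220), (52, 220), (54, 220), (56, 219), (58, 219), (60, 220), (62, 220), (64, 220), (66, 221), (68, 219), (70, 220), (72, 221), (74, 219), (76, 82), (78, 55), (80, 58), (82, 60), (84, 60), (86, 59), (88, 58), (90, 51), (92, 153), (94, 176), (96, 174), (98, 175), (100, 176), (102, 175), (104, 176), (106, 173), (108, 174), (110, 174)]
60 ##############################################################################################
68 ##############################################################################################
76 #########################+-----------------------------------..-..############################
84 #########################+........................................############################
92 ###
[... 1074 characters left out ...]
++++##+
180 ##############+++++++++++++-......................................-+++++++++++++++++++++++++++
188 #####+++###+++++++++++++++++++++++++++++++++++++++++++++++++++++++++++++++++++++++++++++++++++
196 ++++++++++++++++++++++++++++++++++++++++++++++++++++++++++++++++++++++++++++++++++++++++++++++
204 +++++++++++++++++++++++++++++++++++++++++--++++++-----++++-------+-------------+++++++++++++++
212 ++++++++++++++++++++++++++++++------------------------------------------------+++++++++++++++#
220 +++++++++++++++--++-----------------------------------------------------------+++++++++++++++#
228 +++++++++++++++-------------......................................------------+++++++++++++++#
```

Seen over the nest: stop at columns 228–348, ears at columns 174 and 402 (both centred on 288), plate edges at 189 and 395. After scaling for depth, the plate is about 1 mm too far along tool +y, and it is within 1 mm lengthwise. I'll correct by 1 mm and lower.

arm_command([
  {"slide": [0, -0.1, 0.2], "yaw": 0, "grip": 0.5},
  {"slide": [0, -0.1, 0.5], "yaw": 0, "grip": 0.5},
  {"slide": [0, -0.1, 0.8], "yaw": 0, "grip": 0.5},
  {"slide": [0, -0.1, 1.0], "yaw": 0, "grip": 0.5},
  {"slide": [0, -0.1, 1.1], "yaw": 0, "grip": 0.5},
  {"slide": [0, -0.1, 1.1], "yaw": 0, "grip": 0.5},
])

```text
time: 22.55
eef_pos: [0.5601, -0.2929, 0.0176]
tcp_rot: [0.787, 0.616, 0.013, -0.004]
ft_force: [0.7, 0.5, -1.2]
width: 0.0591
```

arm_command([
  {"slide": [0, 0, 0.1], "yaw": 0, "grip": 0.5},
  {"slide": [0, 0, 0.1], "yaw": 0, "grip": 0.5},
])

```text
time: 22.72
eef_pos: [0.5601, -0.2929, 0.0165]
tcp_rot: [0.787, 0.616, 0.013, -0.004]
ft_force: [1.9, 0.2, -2.7]
width: 0.0591
```

arm_command([
  {"slide": [0, 0, 0.1], "yaw": 0, "grip": 0.5},
  {"slide": [0, 0, 0.1], "yaw": 0, "grip": 0.5},
])

```text
time: 22.88
eef_pos: [0.5601, -0.2929, 0.0153]
tcp_rot: [0.787, 0.616, 0.013, -0.004]
ft_force: [-0.8, -0.7, -1.2]
width: 0.0589
```

arm_command([
  {"slide": [0, 0, 0.06], "yaw": 0, "grip": 0.5},
  {"slide": [0, 0, 0.06], "yaw": 0, "grip": 0.5},
])

```text
time: 23.05
eef_pos: [0.5601, -0.2929, 0.0147]
tcp_rot: [0.787, 0.616, 0.013, -0.004]
ft_force: [0.4, 0.4, -0.4]
width: 0.0594
```

arm_command([
  {"slide": [0, 0, 0.06], "yaw": 0, "grip": 0.5},
  {"slide": [0, 0, 0.06], "yaw": 0, "grip": 0.5},
])

```text
time: 23.22
eef_pos: [0.5602, -0.2929, 0.0146]
tcp_rot: [0.787, 0.616, 0.013, -0.004]
ft_force: [-1.7, 0.1, 3.9]
width: 0.0594
```

```bash
python3 pl.py w12 | head -1; python3 - <<'E'
from h import *
a=cv2.imread("pics/w12.png").astype(int);g=a.max(2)
for r in list(range(76,104,3))+list(range(104,180,7)):print(r,"".join("#" if x>190 else "+" if x>120 else "-" if x>70 else "." for x in g[r][150:430:3]))
E
```

```text
[ 0.56023184 -0.29292134  0.014588  ] [ 0.7874  0.6163  0.0127 -0.004 ] 0.059443914408666844 [-2.3  0.4  3.9] yaw 76.11 zax [ 0.015   0.0219 -0.9996] 23.2667
76 #######################+.............................................-########################
79 ########################.............................................-########################
82 ########################.............................................-########################
85 ########################.............................................+########################
88 ########################.............................................+########################
91 #########################+-...+++++--+++++++--+++++++--++++++++...++##########################
94 ##########################+++#++++++-++++++++++++++++++++++++++###############################
97 #############++++++++++++++++++++++++++++++++++++++++++++++++++##+######+#####################
100 #############+++++++++++++++++++++++++++++++++++++++++++++++++++++++++++++++++++++############
103 #############++++++++++++++++++++++++++++++++++++++++++
[... 428 characters left out ...]
..#####
132 ####+........++++++++++++++.........................................+++++++++++++-......-#####
139 #####........++++++++++++++........................................-+++++++++++++.......+#####
146 #####........-+++++++++++++........................................-+++++++++++++.......######
153 #####........-+++++++++++++-.......................................++++++++++++++.......######
160 #####-.....-##+++++++++++++-.......................................+++++++++++++#+......######
167 ##############+++++++++++++-.......................................+++++++++++++##############
174 ##############+++++++++++++-.......................................+++++++++++++++###++++++#++
```

Contact at the expected height, with about 5 N; the plate lies between the ears and the stops. Releasing gently.

arm_command([
  {"slide": [0, 0, 0.02], "yaw": 0, "grip": 0.68},
  {"slide": [0, 0, 0.02], "yaw": 0, "grip": 0.7},
  {"slide": [0, 0, 0.02], "yaw": 0, "grip": 0.72},
  {"slide": [0, 0, 0.02], "yaw": 0, "grip": 0.75},
  {"slide": [0, 0, 0.02], "yaw": 0, "grip": 0.8},
  {"slide": [0, 0, 0.02], "yaw": 0, "grip": 0.88},
  {"slide": [0, 0, 0.02], "yaw": 0, "grip": 0.95},
  {"slide": [0, 0, 0.02], "yaw": 0, "grip": 0.95},
  {"slide": [0, 0, 0.02], "yaw": 0, "grip": 0.95},
])

```text
time: 24.02
eef_pos: [0.5602, -0.2929, 0.0143]
tcp_rot: [0.787, 0.616, 0.013, -0.004]
ft_force: [0.4, -0.5, 0.4]
width: 0.081
```

```bash
python3 pl.py w13 | head -1; python3 - <<'E'
from h import *
a=cv2.imread("pics/w13.png").astype(int);g=a.max(2)
for r in list(range(85,104,3))+list(range(104,340,14)):print(r,"".join("#" if x>190 else "+" if x>120 else "-" if x>70 else "." for x in g[r][110:470:4]))
E
```

```text
[ 0.560189   -0.29292473  0.01434075] [ 0.7874  0.6163  0.0126 -0.004 ] 0.08086472458498693 [ 0.2 -0.8  0.2] yaw 76.11 zax [ 0.0149  0.0219 -0.9996] 24.0667
85 ############################..................................+###########################
88 ############################..................................############################
91 #############################+...++++-+++++-++++++-++++++-.-+#############################
94 #################################++++-+++++++++++++++++++#################################
97 ####################+++++++++++++++++++++++++++++++++++++#######+#########################
100 ####################++++++++++++++++++++++++++++++++++++++++++++++++++++##################
103 ####################++++++++++++++++++++++++++++++++++++++++++++++++++++##################
104 ####################++++++++++++++++++++++++++++++++++++++++++++++++++++##################
118 ####################+++++++++++++++++++++++++++++++++++++++++++++++++++###################
132 #############+......++++++++++-..............................++++++++++......############
[... 631 characters left out ...]
....---------++++++++++++++####+...
244 ++++++++++++++++++++++---------............................---------+++++++++++++++###....
258 ++++++++++++++++++++++---------............................---------++++++++++++++++++....
272 ++++++++++++++---..+++---------------------...............---------+++.---+++++++++++.....
286 ++++++++++..---....-++---------------------------------------------++.....---..++++++.....
300 +++++++..----.......++---------------------------------------------++.......---...++......
314 ++++...----.........+++--------...........................--------+++.........----........
328 .......+++.........++++--------..........................---------++++.........++-........
```

Released cleanly, with no load on the tool. Lifting straight up and looking.

arm_command([
  {"slide": [0, 0, -1], "yaw": 0, "grip": 0.95},
  {"slide": [0, 0, -2.5], "yaw": 0, "grip": 0.95},
  {"slide": [0, 0, -5], "yaw": 0, "grip": 0.95},
  {"slide": [0, 0, -9], "yaw": 0, "grip": 0.95},
  {"slide": [0, 0, -13], "yaw": 0, "grip": 0.95},
  {"slide": [0, 0, -17], "yaw": 0, "grip": 0.95},
  {"slide": [0, 0, -21], "yaw": 0, "grip": 0.95},
  {"slide": [0, 0, -22], "yaw": 0, "grip": 0.95},
  {"slide": [0, 0, -22], "yaw": 0, "grip": 0.95},
  {"slide": [0, 0, -22], "yaw": 0, "grip": 0.95},
])

```text
time: 24.9
eef_pos: [0.5572, -0.2979, 0.236]
tcp_rot: [0.787, 0.616, 0.013, -0.003]
ft_force: [-0.9, -0.9, -0.3]
width: 0.0814
```

```bash
python3 - <<'E'
from h import *
w=bot.capture("wrist");s=bot.capture("scene");o=bot.get_obs();print(o["eef_pos"],o["time"],o["ft_force"])
cv2.imwrite("pics/m8.png",np.hstack([cv2.resize(w[40:300,150:410],(400,400)),cv2.resize(s[190:265,135:210],(200,200),interpolation=cv2.INTER_CUBIC).repeat(2,0)[:400] if 0 else cv2.resize(s[200:262,290:375],(400,400),interpolation=cv2.INTER_CUBIC)])[:,:,::-1])
E
```

```text
[ 0.55603524 -0.29739808  0.23341937] 25.0 [-0.09145463  0.22615675 -0.57686207]
```

View pics/m8.png

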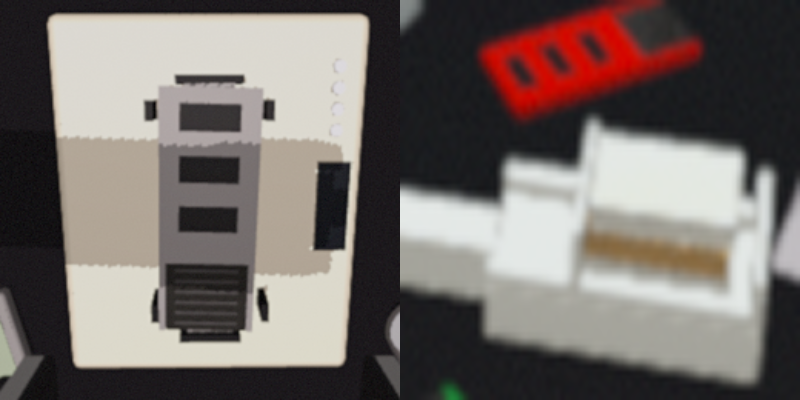

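The plate lies flat between the stops and ears, and the cartons are stacked upright behind the gate. Handing in.

```bash
python3 -c "
from rig import bot
print(bot.close_job())"
```

```text
the job is handed in; nothing more can be done
None
```

The check plate is in the reader's nest, and the three cartons stand upright and still stacked behind the gate. I handed the job in at about 25 s of the 64 s allowed.

- **Slide:** I drew the plate out 123 mm with the shut fingertips on the pad. The force read after each move was 13.5–15.5 N during the slide. The plate's ribs stayed put under the finger, so it did not slip.
- **Placing:** I pinched the plate across its width on the apron, carried it over and lowered it until it touched the nest bed with about 5 N. Then I released it and drew straight up.
- **Last checks:** The final pictures show the plate between the end stops and the ears, turned about 1°. It sits roughly 1 mm off centre, within the 3 mm clearance. The tool was unloaded and clear of everything. I did not check the bystanders one by one in the last pictures; no unexpected force showed up on the way.
- **What disagreed:** The visible fingertips sat 25–30 mm behind the reported tool position. Contact with the pad came at a reported height of 12 mm instead of about 38 mm. I worked from the pictures and the contact force instead.
- **Tilt:** The tool picked up a tilt of about 1.7° during the slide that could not be commanded out. The plate still looks flat from above after release, but I had no side view to confirm it.

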